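# Carry a brim-full shock damper from the filling stand to the bleed stand

### The arm

A 7-joint arm with a two-finger parallel gripper is mounted at the origin on the work surface. World frame = base frame: x ahead of the robot, y to its left, z up, the work surface at z = 0. Lengths are in m, angles in rad, forces in N, time in s.
With the tool pointing down it reaches from about 0.4 to 0.85 m from the base axis. Payload 10.4 kg.
Tool frame: the origin (TCP) lies at the very end of the fingers, on their centre line; the grasp point (between the pads) lies 19 mm behind it; z points along the fingers, y is the line along which they close (so a half turn about z gives the same grasp; the last joint's range is limited). The gripper opens to 87 mm and grips with 3 to 60 N. Pads are 19 mm wide; open, the fingers measure 117 mm over their backs; the gripper's body (75 mm by 190 mm) begins 51 mm behind the grasp point.
Start: joints at [-1.329, 0.332, -0.065, 1.46, 0.022, 1.35, -0.088], TCP at [0.164, 0.603, 0.223] pointing down, gripper open.
Joint ranges: [-2.6, 2.6], [-0.5, 2.12], [-1.47, 1.34], [0.16, 2.42], [-1.27, 4.41], [0.06, 2.06], [-2.6, 2.6]. Speed limits (rad/s): [2.22, 2.22, 2.79, 2.79, 3.14, 3.14, 3.14].

### API

Orientations are given as a unit quaternion [x, y, z, w].
In Python, from bench import status, camera, order gives the robot as it stands.
- The arm moves only by the tool jog_arm, never from a script. Its argument "plan" is a list of rows, each a list of 7 numbers: the turn, a rotation vector about the tool's x, y, z in rad, then the shift along the tool's x, y, z in mm, then the opening, from -1 (shut) to 1 (fully open). A call has 1 to 12 rows; each row is the pose to reach, as a shift and turn from the pose commanded when the call began, along the tool's axes at that moment; what a row does not reach only later rows make up. A row lasts 1/10 s, in which the tool goes at most 50 mm and 8.59 degrees, less where a joint would pass 70% of its speed; a pose out of reach is approached as far as the arm can. A call with a gripper value outside its range is refused whole. The fingers move at their own pace and stop on an object; "squeeze" is the grip in N (left out, the last holds). Time passes only in rows, so rows that repeat a pose let the fingers close. It gives the time, the measured TCP pose, the force, the opening and the grip force at its end, in the units of the state.
- status.read_state(): the state, without advancing time (a new reading comes with each control period).
- camera(name): name is "scene" or "top"; returns a dict with "image" (384x512x3 uint8, red, green, blue), "z_map" (384x512 float32, m along the optical axis (not along the pixel's ray), 0 where there is no reading), "fx", "fy", "cx", "cy" (pixels), "world_from_camera" (4x4, takes a point from camera to world coordinates). Camera axes: x right, y down, z forward; pixel columns grow to the right and rows downward; lengths in m; the calibration is good to about 2 mm. A picture is of the moment at which its call begins.
- order.close_job(): hands the job in; it is judged then, once.
The state is a dict: "time": time; "joint_positions": joint angles; "joint_vel": joint speeds; "joint_torque": joint torques, N m; "ee_pos": TCP position; "eef_rot": TCP orientation; "ft_force": force on the tool from outside, world axes, zero at the start; "torque": the same for the moment, N m; "width": finger opening in m; "grip_force": force on a finger pad.
Only numpy, scipy, OpenCV 4.12 (cv2) and the standard library are available. Lean on these libraries where they do the work, as an engineer would, in place of code of your own. Each camera call takes 0.05 s, during which the arm holds its last target. There are 200 camera calls.

### The job

The open rear-shock damper in the filling stand has just been filled to the brim and stands slack on the soft rubber bush of its yoke, so it slowly topples sideways as soon as the fork no longer steadies it. Take it by the cross bridge of its yoke without touching the damper itself, hold it upright and still in the air over the middle of the drip tray for five seconds to drip off, then stand it in the empty bleed stand, the yoke flat on the base plate between the rails with the bridge to the open side and the damper inside the fork, and let go. Keep the damper upright and the yoke near level all the way, do not rush it or let it drop, and leave everything else on the bench where it is.

Things in the scene. Friction and masses are not known exactly. Their poses are not given: they have to be found in the camera images.
- yoke: Aluminium wishbone yoke, 0.30 kg, loose. Origin: centre of its foot's underside, below the pivot bolt; x along the yoke, z up. Foot 66 (x) x 60 (y) x 12 mm. Two arms, 12 mm thick and 14 mm high, run from it to -x (y = +-37 mm) and end in a cross bridge. Two lugs 34 mm wide at x within 27 mm rise to z = 55 mm and hold the bolt along x. At the start the bridge points roughly to the robot.
- grip (a point): Place to grip: yoke frame (-125, 0, 26) mm, in the upright cross bridge, which is 18 mm thick along x, 90 mm wide along y and reaches from z = 0 to 42 mm. Free from above; between bridge and foot there is a window 62 mm wide (y) between the arms for one finger. 46 mm above the bench while the yoke stands on a stand. Axes as the yoke's.
- pivot (a point): Centre of the pivot bolt, yoke frame (0, 0, 38) mm. Axes as the yoke's.
- damper (a joint): Lean of the damper relative to the yoke, rad, right-handed about the yoke's x (positive: top goes to the yoke's -y); 0 square to the yoke, stops +-0.6. Rubber bush between damper and yoke: spring 0.30 N m/rad towards 0, viscous damping 0.15 N m s/rad, no sliding friction. Too weak to hold the damper up: rolling the yoke about its x drags and springs the damper the same way.
- cup (a point): Centre of the open top of the filling cup, 205 mm above the pivot. Its z axis is the damper's long axis, straight up when the damper is upright; x along the pivot bolt. From the pivot up: aluminium tube, 40 mm in diameter, 20 to 147 mm; dark steel collar, 48 mm; white plastic cup, 60 mm in diameter.
- fill_stand: Filling stand, fixed, single column, where the damper starts. Origin on the bench below the damper's place; x away from the open side (the yoke's bridge overhangs to -x), z up. Grey base plate 20 mm thick, x -55 to 95, y -55 to 55 mm. On it 10 mm high steel rails along x at y = +-44 mm (80 mm clear, x -30 to 50) and an end rail whose face is at x = 50 mm.
- bleed_stand: Bleed stand, fixed, empty at the start, where the damper must end. Same origin, axes, base plate, rails, fork and sizes as the filling stand, but with twin columns (x = 80, y = +-34 mm). The two stands may be on either side. The damper goes in by the way it came out of the other: lifted, fork mouth first along +x, then down between the rails.
- bleed_stand_seat (a point): Top of the bleed stand's base plate at the place for the yoke's origin: 20 mm above the bench, axes as the stand's.
- drip_tray: Shallow steel drip tray, fixed on the bench between the stands, 180 (x) x 170 (y) x 22 mm high, open on top; origin: centre of its underside.
- oil_bottle: Oil bottle, 68 mm in diameter, 190 mm high, to be left alone; origin: centre of its underside.
- lube_can: Spray can, 52 mm in diameter, 170 mm high, to be left alone; origin: centre of its underside.
- parts_bowl: Steel bowl, 110 mm across, 40 mm high, behind the drip tray, to be left alone; origin: centre of its underside.
- air_sleeve: Dark steel tube standing on end behind the drip tray, 54 mm in diameter, 90 mm high, to be left alone; origin: centre of its underside.
- wrench: Wrench lying flat in front of the drip tray, along its x axis, to be left alone.
- screwdriver: Screwdriver lying at the left, to be left alone.
- coil_collar: Aluminium ring lying at the right, 60 mm across, 14 mm high, to be left alone; origin: centre of its underside.
- balance (a point): Centre of mass of the damper, 107 mm above the pivot, axes as the cup's. Mass 0.45 kg, moment of inertia about the pivot 0.0066 kg m2 (both +-15 percent): gravity overturns with 0.47 N m per rad of lean from vertical, more than the bush's 0.30, so upright is unstable with a time constant of about 0.9 s (0.65 to 1.5 s).
- fill_stand_fork (a point): Middle of the filling stand's level fork, 173 mm above the bench, axes as the stand's. Two rubber-covered prongs, 10 mm thick, at y = +-34 mm (58 mm clear, 9 mm play each side of the tube, 0.08 rad), from the column at x = 80 mm to x = -25 mm, then flaring to y = +-50 at x = -50 mm. The damper starts leaning on one prong. Way out: lift over the rails, draw back some 120 mm to -x.
Mind the look-alikes: they are no part of the job. What is shaped like the drip_tray but pink is not meant.

How it is judged:
On the way, in this order (a step that is already met when the one before it is completed fails the run):
1. the yoke is held in the air over the middle of the drip tray, the damper upright and still on it, for 4 s (horizontal distance between pivot and drip_tray below 0.06 m and height (world z) of yoke above 0.035 m and angle between cup's own z axis and vertical below 0.17 rad and linear speed of yoke below 0.12 m/s), for 4 s.
2. the yoke stands on the bleed stand's base plate with the damper in the fork (horizontal distance between yoke and bleed_stand_seat below 0.032 m and z of yoke in the frame of bleed_stand_seat below 0.005 m and angle between cup's own z axis and vertical below 0.2 rad), for 0.3 s.
At the end, for the whole second after the job is handed in: The yoke stands released and at rest flat on the bleed stand's base plate, its origin within 18 mm of the seat across the stand and -30 to 20 mm along it, its bridge to the stand's open side, and the damper stands in the fork within 0.2 rad of vertical (x of yoke in the frame of bleed_stand_seat between -0.03 and 0.02 m and y of yoke in the frame of bleed_stand_seat between -0.018 and 0.018 m and z of yoke in the frame of bleed_stand_seat between -0.004 and 0.005 m and x of grip in the frame of bleed_stand_seat below -0.08 m and angle between yoke's own z axis and vertical below 0.06 rad and angle between cup's own z axis and vertical below 0.2 rad and linear speed of yoke below 0.02 m/s and velocity of joint damper between -0.2 and 0.2 rad/s); the robot touches nothing.
It fails at once if the damper leans more than 0.30 rad from vertical and spills (angle between cup's own z axis and vertical above 0.3 rad).
It fails at once if the yoke is tipped more than 0.26 rad from level (angle between yoke's own z axis and vertical above 0.26 rad).
It fails at once if the robot touches the damper (contact force between any of the fingers, the arm and damper above 0.3 N).
It fails at once if the yoke is rushed or dropped (faster than 0.45 m/s) (linear speed of yoke above 0.45 m/s).
It fails at once if something else on the bench is moved by more than 30 mm (distance of any of oil_bottle, lube_can, parts_bowl, air_sleeve, wrench, screwdriver, coil_collar from where it was at the start of the episode above 0.03 m).
It also fails if it takes over 72 s, if anything falls off the work surface, if the arm or the gripper's body presses on something with over 40 N, if the wrist force passes 120 N, or if a joint passes its speed limit or range.

## Working session

There is one attempt and no reset: what is moved stays moved. The work goes in short steps, Python scripts to look and compute and a tool call to move; the robot and the scene stay as the last step left them, time stands still between calls to the robot, and variables do not carry over. Pictures are saved under pics/ and viewed, at most 10 in all, crops included, and the job is handed in when it is done.

Besides the shell and the picture viewer there is one more tool, called after "Emit:" as name(argument=value, ...), one argument or row to a line, values as JSON. jog_arm: Moves the arm, as the interface text tells. Its arguments: {"type":"object","properties":{"plan":{"type":"array"},"squeeze":{"type":"number"}},"required":["plan"]}

```bash
mkdir -p pics; ls; cat > h.py <<'E'
import numpy as np,cv2
from bench import status,camera,order
def pts(c):
    z=c["z_map"];v,u=np.mgrid[:z.shape[0],:z.shape[1]]
    p=np.stack([(u-c["cx"])/c["fx"]*z,(v-c["cy"])/c["fy"]*z,z],-1)
    T=np.array(c["world_from_camera"]);w=p@T[:3,:3].T+T[:3,3];w[z<=0]=np.nan
    return w
def save(c,n): cv2.imwrite("pics/"+n,c["image"][:,:,::-1])
E
python3 - <<'E'
from h import *
for n in("scene","top"):
    c=camera(n);save(c,n+"0.png");np.savez(""+n,P=pts(c),**{k:np.array(v) for k,v in c.items()})
    print(n,c["fx"],c["cx"],c["cy"],np.round(c["world_from_camera"],3).tolist())
s=status.read_state();print(s["time"],s["ee_pos"],s["eef_rot"],s["width"])
E
```

```text
pics
scene 438.5160681892547 253.87566824307143 185.68491088783728 [[0.856, 0.321, -0.405, 1.102], [0.517, -0.533, 0.67, -1.007], [-0.0, -0.783, -0.622, 1.095], [0.0, 0.0, 0.0, 1.0]]
top 390.6076422364359 255.98232513589954 193.87465579460226 [[-0.001, -0.995, 0.097, 0.364], [-1.0, 0.0, -0.006, 0.018], [0.006, -0.097, -0.995, 1.274], [0.0, 0.0, 0.0, 1.0]]
0.1 [0.16346869 0.60289417 0.22182682] [ 1.31991380e-01  9.91250660e-01 -6.33837502e-04 -6.03909461e-05] 0.08716154037008503
```

View pics/scene0.png

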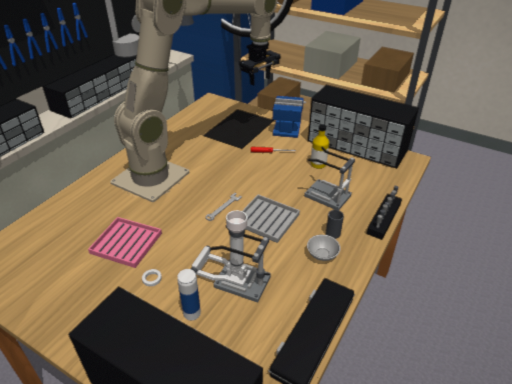

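View pics/top0.png

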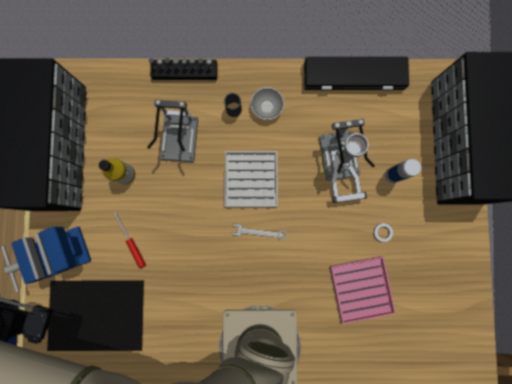

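The candidates are:
- Damper and yoke: only the one at top (347,150), bridge at (348,197).
- Tray: grey at (251,180), pink look-alike at (362,290). I choose the grey one.
- Stands: the occupied one on the right is the filling stand. The empty one at (178,135) is the bleed stand.

I'll check these in a close crop and measure.

```bash
python3 - <<'E'
from h import *
d=np.load("top.npz");im=d["image"]
a=cv2.resize(im[85:210,300:390],None,fx=4.4,fy=4.4,interpolation=cv2.INTER_CUBIC)
b=cv2.resize(im[85:210,130:220],None,fx=4.4,fy=4.4,interpolation=cv2.INTER_CUBIC)
cv2.imwrite("pics/crop1.png",np.hstack([a,b])[:,:,::-1])
P=d["P"]
s=np.load("scene.npz");Q=s["P"]
A=np.vstack([P.reshape(-1,3),Q.reshape(-1,3)]);src=np.r_[np.zeros(P[...,0].size),np.ones(Q[...,0].size)]
def box(x,y,z):
    return A[(A[:,0]>x[0])&(A[:,0]<x[1])&(A[:,1]>y[0])&(A[:,1]<y[1])&(A[:,2]>z[0])&(A[:,2]<z[1])]
for v,u in((197,348),(195,335),(198,362),(145,355),(180,251),(150,178),(172,340),(165,355)): print(u,v,P[v,u].round(4))
# rect fits
def rect(n,m):
    q=m[:,:2]; r=cv2.minAreaRect((q*1000).astype(np.float32)); print(n,len(q),r,q.mean(0).round(4))
rect("bridge",box((.3,.43),(-.38,-.18),(.055,.068)))
rect("tray",box((.3,.6),(-.12,.15),(.012,.026)))
rect("cup",box((.3,.65),(-.4,-.15),(.25,.28)))
for n,y in(("fill",(-.4,-.13)),("bleed",(.1,.35))):
    rect(n+" base",box((.38,.68),y,(.016,.024)))
    f=box((.38,.68),y,(.163,.183)); rect(n+" fork",f)
    # draw height slice
    img=np.zeros((300,300),np.uint8)
print([ (np.nanmin(a),np.nanmax(a)) for a in P.reshape(-1,3).T])
np.savez("A",A=A,src=src)
E
```

```text
348 197 [ 0.4723 -0.2752  0.0632]
335 195 [ 0.4818 -0.2416  0.0301]
362 198 [ 0.4711 -0.3249  0.0414]
355 145 [ 0.6009 -0.2587  0.2242]
251 180 [0.5328 0.0276 0.0099]
178 150 [0.6304 0.2659 0.0182]
340 172 [ 0.5582 -0.2622  0.0169]
355 165 [ 0.5791 -0.3083  0.03  ]
bridge 0 ((0.0, 0.0), (0.0, 0.0), 0.0) [nan nan]
tray 509 ((470.8332824707031, 15.873542785644531), (262.47198486328125, 197.6722412109375), 1.3172847032546997) [0.5107 0.0383]
cup 315 ((593.6302490234375, -255.63461303710938), (65.13750457763672, 63.220401763916016), 26.735145568847656) [ 0.5936 -0.2583]
fill base 1034 ((526.299072265625, -287.2693176269531), (343.0054016113281, 130.70626831054688), 16.74577522277832) [ 0.6143 -0.2633]
fill fork 804 ((610.185546875, -263.382568359375), (150.7952880859375, 112.2765884399414), 8.79509162902832) [ 0.6227 -0.262 ]
bleed base 1076 ((593.4376220703125, 184.6582794189453), (315.8631286621094, 152.9647674560547), 52.48994445800781) [0.6183 0.239 ]
bleed fork 328 ((637.2978515625, 265.5104064941406), (112.67367553710938, 87.1849136352539), 87.01377868652344) [0.638  0.2643]
[(np.float64(-0.2848274029258282), np.float64(1.6373843195237563)), (np.float64(-1.40022725031001), np.float64(1.4037397622932886)), (np.float64(-0.772091389322179), np.float64(0.6809561100267615))]<stdin>:14: RuntimeWarning: Mean of empty slice.
  ret = um.true_divide(
```

View pics/crop1.png

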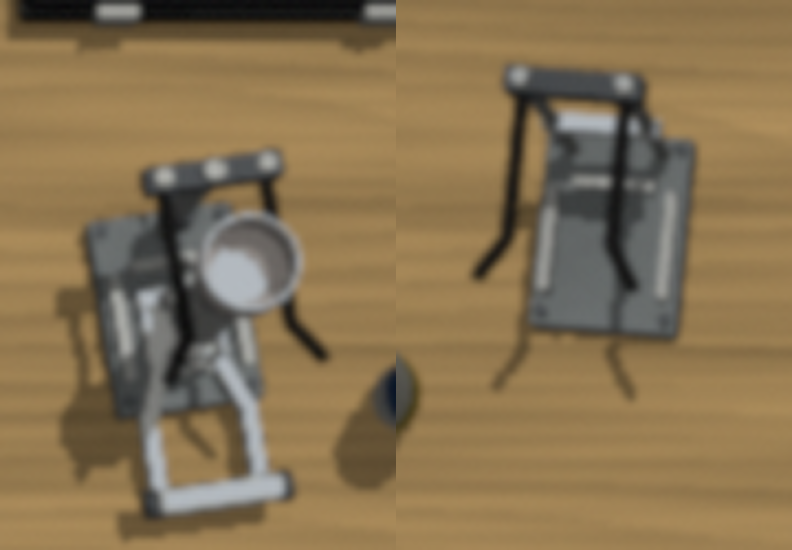

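The crop shows the filling stand on the left: a single central column, three screws on its crossbar. The damper cup is at crop (252,262), leaning to the image right, and the free bridge runs from (150,500) to (290,485). On the right is the empty bleed stand, with two screws and twin columns. Both match the description. Next I fit them precisely.

```bash
python3 - <<'E'
from h import *
d=np.load("top.npz");P=d["P"];im=d["image"];T=d["world_from_camera"]
def cast(uv,z):
    uv=np.atleast_2d(uv).astype(float)
    r=np.c_[(uv[:,0]-d["cx"])/d["fx"],(uv[:,1]-d["cy"])/d["fy"],np.ones(len(uv))]@T[:3,:3].T
    t=(z-T[2,3])/r[:,2]; return (T[:3,3]+r*t[:,None])[:,:2]
def comp(mask):
    n,l,st,_=cv2.connectedComponentsWithStats(mask.astype(np.uint8));k=1+np.argmax(st[1:,4]);return l==k
def reg(u0,u1,v0,v1):
    m=np.zeros(P.shape[:2],bool);m[v0:v1,u0:u1]=1;return m
def rect(n,m,z):
    v,u=np.nonzero(m);q=cast(np.c_[u,v],z);r=cv2.minAreaRect((q*1000).astype(np.float32))
    print(n,len(u),np.round(cv2.boxPoints(r)).tolist(),np.round(r[1],1),round(r[2],1))
Z=P[...,2]; sat=np.ptp(im.astype(int),axis=2); 
grey=(sat<25)
for n,R in(("fill",reg(310,385,115,185)),("bleed",reg(150,205,110,165))):
    rect(n+" base",comp(R&(Z>.010)&(Z<.034)&grey),.02)
    m=comp(R&(Z>.150)&(Z<.2)) if n=="x" else reg(*( (310,385,110,185) if n=="fill" else (140,205,95,165)))&(Z>.155)&(Z<.19)
    v,u=np.nonzero(m);q=P[m];print(n,"fork pts",len(q))
    np.save(n+"fork",q)
br=im.min(2)
bm=comp(reg(325,370,185,205)&(sat<30)&(br>120));rect("bridge",bm,.062)
bz=comp(reg(325,372,185,205)&(Z>.048)&(Z<.075));rect("bridgeZ",bz,.062)
rect("tray",comp(reg(220,285,145,215)&(sat<30)),.022)
# bright rim of cup
cm=comp(reg(335,375,125,165)&(Z>.22));rect("cup",cm,.263)
v,u=np.nonzero(cm);print(P[cm][:,2].max())
b=im[185:206,325:372]
for r in range(186,206,1): print(r,' '.join('%3d'%x for x in br[r,328:370:2]),'|',' '.join('%3d'%(1000*x) for x in Z[r,330:370:4]))
# shape slices from the two clouds
A=np.load("A.npz");src=A["src"];A=A["A"]
for n,x,y in(("fill",(.5,.72),(-.36,-.15)),("bleed",(.5,.75),(.16,.36))):
    k=(A[:,0]>x[0])&(A[:,0]<x[1])&(A[:,1]>y[0])&(A[:,1]<y[1])&(A[:,2]>.166)&(A[:,2]<.18)
    for s in(0,1):
        q=A[k&(src==s)]
        print(n,s,len(q),[ (round(xx,3),np.round(np.sort(q[abs(q[:,0]-xx)<.006][:,1])[::3],3).tolist()) for xx in np.arange(x[0],x[1],.03)])
E
```

```text
fill base 917 [[504.0, -220.0], [521.0, -329.0], [696.0, -302.0], [679.0, -193.0]] [177.1 110.7] 8.8
fill fork pts 514
bleed base 1308 [[593.0, 217.0], [740.0, 205.0], [749.0, 314.0], [602.0, 326.0]] [109.8 147.5] 85.2
bleed fork pts 546
bridge 237 [[459.0, -234.0], [471.0, -327.0], [522.0, -320.0], [510.0, -227.0]] [51.7 93.8] 7.4
bridgeZ 203 [[456.0, -228.0], [471.0, -333.0], [490.0, -330.0], [476.0, -225.0]] [ 19.9 106.3] 7.8
tray 2949 [[447.0, 115.0], [447.0, -57.0], [626.0, -56.0], [626.0, 115.0]] [179.5 171.5] 0.0
cup 439 [[551.0, -246.0], [596.0, -293.0], [638.0, -253.0], [592.0, -206.0]] [57.7 64.9] 43.9
0.26788690077339505
186  50  50  89 171 151  85  82  80  65  55  72  80  57  55 139 176 118  86  84  86  85 |  -3  28   1  -1   1   1   2  38   1  -2
187  51  51  86 171 157  89  83  85  77  58  65  80  58  55 134 176 132  87  86  86  86 |   0  31   3   2   0   5  -2  30  -5   0
188  55  51  85 170 165  93  83  82  81  65  62  79  57  54 119 174 142  86  85  85  84 |   0  35   0   0   0  -1  -3  35  -3   0
189  65  52  78 165 174  96  79  81  80  74  71  77  55  52 102 172 14
[... 1470 characters left out ...]
 -4  -5   0   0   0
201  67  65  46  50  80 121 116 106  86  71  67  62  56  54  53  53  72  85  84  86  86 |  -3  52  51  -1   0   0   2   6  -1  -3
202  56  55  47  44  56  73  69  66  58  54  53  53  52  52  51  52  72  83  83  85  87 |   2  51  -3   0   0  -4   0  -4  -2  -1
203  55  54  51  49  53  55  55  54  53  53  53  53  55  58  58  60  76  82  83  85  86 |   0   0   3   2  -2   0  -2   2   0  -1
204  56  55  54  54  54  55  55  54  55  59  59  59  61  73  74  75  83  84  84  85  84 |   0   0   4   2  -6  -6  -5   2  -2   5Traceback (most recent call last):
  File "<stdin>", line 29, in <module>
  File "<stdin>", line 29, in <genexpr>
ValueError: cannot convert float NaN to integer
```

```bash
cat >> h.py <<'E'
from scipy.spatial.transform import Rotation as R
def rel(pos,yaw,s=None):
    "tool-frame row to reach TCP pos with tool y at world angle yaw(deg), z down"
    s=s or status.read_state();R0=R.from_quat(s["eef_rot"]);a=np.radians(yaw)
    Rt=R.from_matrix(np.array([[-np.sin(a),np.cos(a),0],[np.cos(a),np.sin(a),0],[0,0,-1.]]).T)
    return np.round((R0.inv()*Rt).as_rotvec(),3).tolist()+np.round(R0.inv().apply(np.array(pos)-s["ee_pos"])*1000,1).tolist()
E
python3 - <<'E'
from h import *
for p,y in(((.42,.45,.30),50),((.50,.10,.30),20),((.44,-.28,.30),7.6),((.473,-.279,.2),7.6)): print(rel(p,y))
s=status.read_state();R0=R.from_quat(s["eef_rot"])
A=np.load("A.npz")["A"];A=A[~np.isnan(A[:,0])]
q=R0.inv().apply(A-s["ee_pos"])*1000
for z in range(-190,20,20):
    k=(abs(q[:,2]-z)<10)&(abs(q[:,0])<160)&(abs(q[:,1])<160);b=q[k]
    if len(b)>3: print(z,len(b),b[:,:2].min(0).round(),b[:,:2].max(0).round())
E
```

```text
[-0.001, 0.0, 0.433, -287.6, -80.5, -78.1]
[-0.001, 0.001, 0.957, -456.4, -397.4, -77.6]
[-0.001, 0.001, 1.173, -497.9, -779.9, -77.2]
[-0.001, 0.001, 1.173, -529.5, -770.1, 22.8]
-190 70 [-39. -42.] [39. 27.]
-170 470 [-40. -60.] [39. 19.]
-150 191 [-39. -62.] [34. 11.]
-130 216 [-28. -61.] [27. 13.]
-110 1030 [ -43. -104.] [43. 95.]
-90 405 [ -41. -100.] [38. 88.]
-70 117 [-41. -93.] [39. 83.]
-50 54 [-14. -66.] [15. 59.]
-30 47 [-17. -62.] [19. 56.]
-10 51 [-14. -61.] [16. 60.]
```

Emit:
jog_arm(
  plan=[
    [0,0,0.1,-40,-10,-70],
    [0,0,0.2,-85,-25,-78],
    [0,0,0.28,-130,-40,-78],
    [0,0,0.36,-180,-50,-78],
    [0,0,0.43,-230,-65,-78],
    [0,0,0.5,-275,-85,-78],
    [0,0,0.57,-300,-125,-78],
    [0,0,0.64,-325,-165,-78],
    [0,0,0.7,-345,-205,-78],
    [0,0,0.77,-370,-245,-78],
    [0,0,0.84,-390,-285,-78],
    [0,0,0.9,-410,-325,-78],
  ],
)

```text
$.plan[0]: bad value
```

```bash
python3 - <<'E'
from h import *
s=status.read_state();print(s["time"],s["ee_pos"],s["joint_positions"])
for p,y in(((.50,.05,.30),20),((.41,-.285,.30),7.6)): print(rel(p,y))
E
```

```text
0.1 [0.16346869 0.60289417 0.22182682] [-1.32859368  0.3328327  -0.06473649  1.46084008  0.02160365  1.34988907
 -0.08850689]
[-0.001, 0.001, 0.957, -469.5, -445.7, -77.6]
[-0.001, 0.001, 1.173, -470.3, -792.5, -77.1]
```

Each row also needs a seventh number, the opening.

Emit:
jog_arm(
  plan=[
    [0,0,0.1,-40,-10,-70,1],
    [0,0,0.2,-85,-25,-78,1],
    [0,0,0.28,-130,-40,-78,1],
    [0,0,0.36,-180,-50,-78,1],
    [0,0,0.43,-230,-65,-78,1],
    [0,0,0.5,-275,-85,-78,1],
    [0,0,0.57,-300,-125,-78,1],
    [0,0,0.64,-325,-165,-78,1],
    [0,0,0.7,-345,-205,-78,1],
    [0,0,0.77,-370,-245,-78,1],
    [0,0,0.84,-390,-285,-78,1],
    [0,0,0.9,-410,-325,-78,1],
  ],
)

```text
time: 1.3
ee_pos: [0.4743, 0.1798, 0.3003]
eef_rot: [0.552, 0.834, -0.0, -0.0]
ft_force: [0.2, -0.6, 0.5]
width: 0.0868
grip_force: 0.0
```

```bash
python3 - <<'E'
from h import *
s=status.read_state();print(s["time"],s["ee_pos"],s["joint_positions"])
for p,y in(((.50,.05,.30),20),((.43,-.285,.30),7.6)): print(rel(p,y))
E
```

```text
1.3 [0.47429543 0.17979296 0.30033024] [-0.79853645  0.02650815  0.35623054  1.65771169 -0.00948491  1.45932772
 -0.03899935]
[-0.0, -0.0, 0.053, -129.5, -27.2, 0.3]
[-0.0, -0.0, 0.27, -410.3, -222.8, 0.3]
```

Emit:
jog_arm(
  plan=[
    [0,0,0.03,-40,-15,0,1],
    [0,0,0.06,-80,-32,0,1],
    [0,0,0.09,-120,-52,0,1],
    [0,0,0.12,-160,-75,0,1],
    [0,0,0.15,-200,-100,0,1],
    [0,0,0.18,-240,-122,0,1],
    [0,0,0.21,-280,-145,0,1],
    [0,0,0.24,-320,-170,0,1],
    [0,0,0.27,-360,-195,0,1],
    [0,0,0.27,-395,-215,0,1],
    [0,0,0.27,-410,-223,0,1],
    [0,0,0.27,-410,-223,0,1],
  ],
)

```text
time: 2.5
ee_pos: [0.43, -0.2851, 0.3003]
eef_rot: [0.659, 0.752, -0.001, -0.0]
ft_force: [-0.7, 0.7, -0.2]
width: 0.087
grip_force: 0.0
```

```bash
python3 - <<'E'
from h import *
s=status.read_state();print(s["time"],s["ee_pos"],s["joint_positions"].round(2))
c=camera("scene");save(c,"s1.png");P=pts(c);np.save("s1P",P)
t=camera("top");save(t,"t1.png")
# edge points of the bridge in scene view: high points near 0.062
k=(P[...,2]>.055)&(P[...,2]<.068)&(P[...,0]>.43)&(P[...,0]<.53)&(P[...,1]>-.36)&(P[...,1]<-.2)
q=P[k];r=cv2.minAreaRect((q[:,:2]*1000).astype(np.float32));print(len(q),r,q.mean(0))
k=(P[...,2]>.24)&(P[...,2]<.272)&(P[...,0]>.53)&(P[...,0]<.66)&(P[...,1]>-.34)&(P[...,1]<-.18)
q=P[k];(x,y),rr=cv2.minEnclosingCircle((q[:,:2]*1000).astype(np.float32));print("cup",len(q),x,y,rr,q[:,2].max())
k=(P[...,2]>.09)&(P[...,2]<.15)&(P[...,0]>.53)&(P[...,0]<.66)&(P[...,1]>-.34)&(P[...,1]<-.18)
for z in(.09,.11,.13,.15,.17,.19):
    k=(abs(P[...,2]-z)<.008)&(P[...,0]>.55)&(P[...,0]<.65)&(P[...,1]>-.31)&(P[...,1]<-.21);q=P[k];print(z,len(q),q[:,:2].min(0).round(3) if len(q) else'',q[:,:2].max(0).round(3) if len(q) else'')
a=c["image"][170:320,170:330];cv2.imwrite("pics/s1c.png",cv2.resize(a,None,fx=4,fy=4,interpolation=cv2.INTER_CUBIC)[:,:,::-1])
for x in(-27,0):
    a=np.radians(7.6);p=np.array([.473,-.279])+.001*x*np.array([np.cos(a),np.sin(a)])
    for z in(.12,.027): print(rel((*p,z),7.6,s))
E
```

```text
2.5 [ 0.42997368 -0.28514461  0.30031049] [-0.35  0.04  0.89  1.66 -0.03  1.46  0.67]
152 ((467.9330749511719, -288.05584716796875), (21.14785385131836, 102.3963851928711), 9.308106422424316) [ 0.46998172 -0.28958458  0.06121975]
cup 287 588.1278076171875 -251.37957763671875 33.70051574707031 0.26835789175079083
0.09 48 [ 0.58  -0.288] [ 0.611 -0.262]
0.11 52 [ 0.578 -0.287] [ 0.611 -0.26 ]
0.13 41 [ 0.577 -0.283] [ 0.61  -0.251]
0.15 26 [ 0.579 -0.284] [ 0.61  -0.251]
0.17 149 [ 0.563 -0.309] [ 0.648 -0.219]
0.19 62 [ 0.575 -0.307] [ 0.618 -0.25 ]
[-0.001, 0.001, -0.001, 0.6, 16.6, 180.3]
[-0.001, 0.001, -0.001, 0.6, 16.7, 273.3]
[-0.001, 0.001, -0.001, 0.6, 43.6, 180.3]
[-0.001, 0.001, -0.001, 0.7, 43.7, 273.3]
```

View pics/s1c.png

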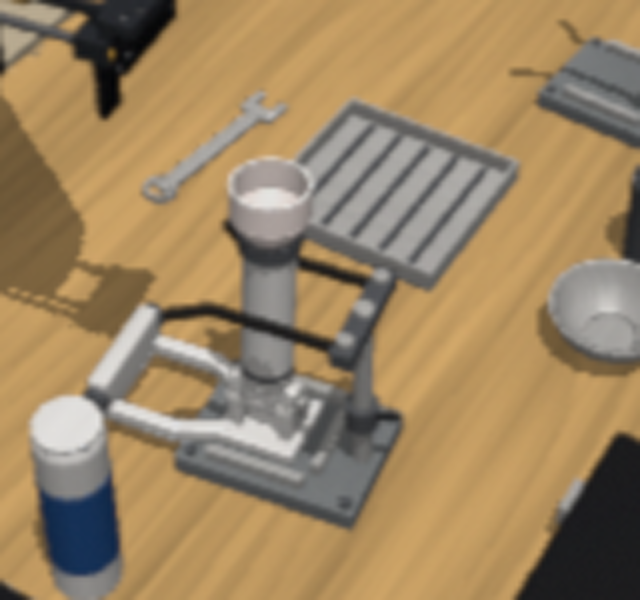

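The crop shows the damper standing in the fork with its cup at crop (270,190). The bridge at (125,350) is free, and the spray can at (70,500) is clear of the gripper's path. I descend behind the bridge.

Emit:
jog_arm(
  plan=[
    [0,0,0,-2,16,40,1],
    [0,0,0,-2,16,80,1],
    [0,0,0,-2,16,120,1],
    [0,0,0,-2,16,160,1],
    [0,0,0,-2,16,195,1],
    [0,0,0,-2,16,225,1],
    [0,0,0,-2,16,250,1],
    [0,0,0,-2,16,265,1],
    [0,0,0,-2,16,272,1],
    [0,0,0,-2,16,273,1],
    [0,0,0,-2,16,273,1],
  ],
)

```text
time: 3.7
ee_pos: [0.4481, -0.2823, 0.0283]
eef_rot: [0.657, 0.754, 0.0, 0.0]
ft_force: [-0.0, 0.8, 0.1]
width: 0.0868
grip_force: 0.0
```

```bash
python3 - <<'E'
from h import *
c=camera("top");s=camera("scene")
a=cv2.resize(c["image"][100:220,300:400],None,fx=4,fy=4,interpolation=cv2.INTER_CUBIC)
b=cv2.resize(s["image"][190:310,180:280],None,fx=4,fy=4,interpolation=cv2.INTER_CUBIC)
cv2.imwrite("pics/g1.png",np.hstack([a,b])[:,:,::-1])
E
```

```text
(no output)
```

View pics/g1.png

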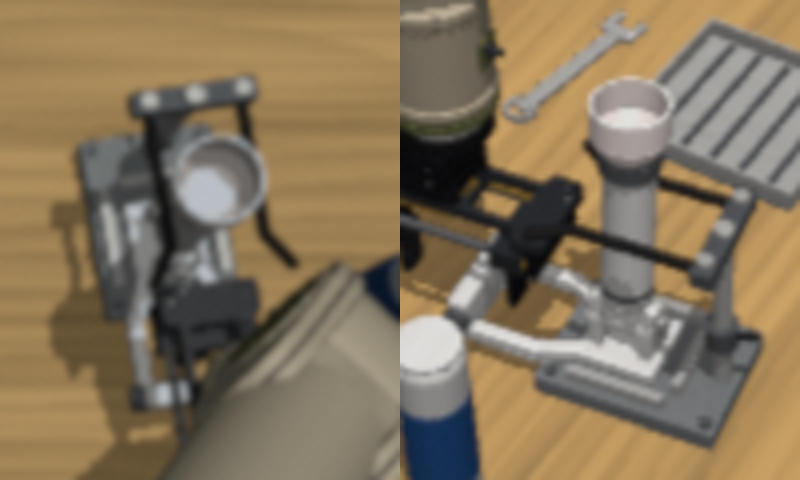

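The picture shows one finger in the window and one behind the bridge. The slab ends short of the tube at right-half (570,200). I move forward and close softly, then firmly.

Emit:
jog_arm(
  plan=[
    [0,0,0,0,8,1,1],
    [0,0,0,0,16,1,1],
    [0,0,0,0,22,1,1],
    [0,0,0,0,22,1,0.2],
    [0,0,0,0,22,1,-0.2],
    [0,0,0,0,22,1,-0.5],
    [0,0,0,0,22,1,-0.7],
    [0,0,0,0,22,1,-1],
    [0,0,0,0,22,1,-1],
    [0,0,0,0,22,1,-1],
  ],
  squeeze=10,
)

```text
time: 4.8
ee_pos: [0.4691, -0.2793, 0.0265]
eef_rot: [0.657, 0.754, 0.0, -0.0]
ft_force: [0.1, 0.8, 0.3]
width: 0.0391
grip_force: 0.0
```

Emit:
jog_arm(
  plan=[
    [0,0,0,0,0,0,-1],
    [0,0,0,0,0,0,-1],
    [0,0,0,0,0,0,-1],
    [0,0,0,0,0,0,-1],
    [0,0,0,0,0,0,-1],
    [0,0,0,0,0,0,-1],
  ],
  squeeze=20,
)

```text
time: 5.4
ee_pos: [0.4694, -0.2792, 0.0265]
eef_rot: [0.657, 0.754, 0.0, 0.0]
ft_force: [1.0, -0.2, -0.3]
width: 0.0179
grip_force: 20.0
```

Emit:
jog_arm(
  plan=[
    [0,0,0,0,0,0,-1],
    [0,0,0,0,0,0,-1],
    [0,0,0,0,0,0,-1],
  ],
  squeeze=60,
)

```text
time: 5.7
ee_pos: [0.4694, -0.2792, 0.0266]
eef_rot: [0.657, 0.754, 0.0, 0.0]
ft_force: [2.1, 0.6, -0.7]
width: 0.018
grip_force: 60.0
```

```bash
cat >> h.py <<'E'
# measure cup rim centre from both cameras: white pixels near expected cup, rays onto rim plane; and lean about yoke x
def cast(c,uv,z):
    T=np.array(c["world_from_camera"]);uv=np.atleast_2d(uv).astype(float)
    r=np.c_[(uv[:,0]-c["cx"])/c["fx"],(uv[:,1]-c["cy"])/c["fy"],np.ones(len(uv))]@T[:3,:3].T
    t=(z-T[2,3])/r[:,2]; return (T[:3,3]+r*t[:,None])
def upright(name,c,p0):
    "points of tube/cup, circle centres per height band, p0 = pivot"
    P=pts(c).reshape(-1,3);h=P-p0
    k=(np.hypot(h[:,0],h[:,1])<.085)&(h[:,2]>.175)&(h[:,2]<.212)
    q=P[k]*1000
    if len(q)<40: return None
    (x,y),r=cv2.minEnclosingCircle(q[:,:2].astype(np.float32))
    # robust: percentile mid-range
    f=lambda a:(np.percentile(a,1.5)+np.percentile(a,98.5))/2
    return len(q),round(x,1),round(y,1),round(r,1),round(f(q[:,0]),1),round(f(q[:,1]),1),round(np.percentile(q[:,2],99),1)
E
python3 - <<'E'
from h import *
s=status.read_state();print(s["time"],s["ee_pos"],s["width"],s["grip_force"],s["ft_force"],s["torque"])
p0=np.array([.594,-.263,.058])
for n in("top","scene"):
    c=camera(n);print(n,upright(n,c,p0))
    # cup rim pixels: image mask of whitish in cup area
    P=pts(c);k=(np.hypot(P[...,0]-p0[0],P[...,1]-p0[1])<.085)&(P[...,2]>.2)
    v,u=np.nonzero(k)
    m=np.zeros(k.shape,np.uint8);m[k]=1
    cs,_=cv2.findContours(m,cv2.RETR_EXTERNAL,cv2.CHAIN_APPROX_NONE);ct=max(cs,key=cv2.contourArea)
    (uu,vv),ax,an=cv2.fitEllipse(ct);print(uu,vv,ax,an,cast(c,(uu,vv),.263).round(4),u.min(),u.max(),v.min(),v.max())
E
```

```text
5.7 [ 0.46941614 -0.27921479  0.02656422] 0.018026781600375404 59.9951717723161 [ 2.08805005  0.63187836 -0.71498856] [ 0.02926632 -0.3938186   0.14126657]
top (207, 594.2, -246.5, 30.0, np.float64(593.8), np.float64(-246.4), np.float64(265.5))
353.40826416015625 145.06289672851562 (21.879173278808594, 24.086841583251953) 52.85641860961914 [[ 0.592  -0.2442  0.263 ]] 342 390 134 169
scene (349, 588.2, -252.3, 32.4, np.float64(589.0), np.float64(-252.7), np.float64(266.5))
236.64328002929688 221.93955993652344 (20.497249603271484, 28.643800735473633) 2.975297689437866 [[ 0.6031 -0.2737  0.263 ]] 203 247 161 237
```

Gripped on the 18 mm bridge at 60 N. The damper leans about 0.075 rad towards +y on the prong. I lift just clear first.

Emit:
jog_arm(
  plan=[
    [0,0,0,0,0,-2,-1],
    [0,0,0,0,0,-5,-1],
    [0,0,0,0,0,-8,-1],
    [0,0,0,0,0,-11,-1],
    [0,0,0,0,0,-12,-1],
    [0,0,0,0,0,-12,-1],
  ],
  squeeze=60,
)

```text
time: 6.4
ee_pos: [0.4691, -0.2793, 0.0386]
eef_rot: [0.657, 0.754, 0.0, -0.0]
ft_force: [0.8, 0.7, -8.1]
width: 0.0175
grip_force: 60.2
```

```bash
cat >> h.py <<'E'
def meas(scene=True,bias=0.0):
    s=status.read_state();M=R.from_quat(s["eef_rot"]).as_matrix();p=np.array(s["ee_pos"])
    piv=p+M[:,1]*.125-M[:,2]*(.031)   # yoke z 38 = 31 above TCP
    yk=piv+M[:,2]*.038
    ax=np.array([M[0,1],M[1,1]]);ax/=np.linalg.norm(ax);ly=np.array([-ax[1],ax[0]])
    print("t",round(s["time"],2),"tcp",p.round(4),"yaw",round(np.degrees(np.arctan2(ax[1],ax[0])),2),"roll",round(np.arcsin(M[2,0]),3),"pitch",round(np.arcsin(M[2,1]),3),"pivot",piv.round(4),"yokez",yk[2].round(4),"F",np.round(s["ft_force"],1),"T",np.round(s["torque"],2),"w",round(s["width"],4))
    out=[]
    for n in(("top","scene") if scene else("top",)):
        c=camera(n);u=upright(n,c,piv)
        if u:
            d=np.array([u[1],u[2]])/1000-piv[:2];z=.205
            out.append((n,u[0],u[3],"lean_y",round(d@ly/z,3),"lean_x",round(d@ax/z,3),"topz",u[6]))
    print(*out,sep="\n");return out
def sim(l,phi,lat,p0=0,dt=.005,lag=.05,K=.47,Ks=.30,D=.15,I=.0066,mh=.048):
    # phi, lat: row targets (toward +y), rows of .1 s, l=lean toward +y
    n=len(phi);t=np.arange(0,n*.1,dt);k=np.arange(0,n+1)*.1+lag
    f=np.interp(t,k,np.r_[0,phi]);x=np.interp(t,k,np.r_[0,lat])/1000
    g=np.ones(21)/21;sm=lambda a:np.convolve(np.pad(a,10,'edge'),g,'valid')
    f=sm(f);x=sm(x);df=np.gradient(f,dt);a=np.gradient(np.gradient(x,dt),dt)
    v=((K-Ks)*l)/D;L=[]
    for i in range(len(t)):
        v+=dt*(K*l-Ks*(l-f[i])-D*(v-df[i])-mh*a[i])/I;l+=dt*v;L.append(l)
    return np.array(L)
def plan(l,lat,shape=(.6,1,1,.6,0)):
    n=len(lat);sh=np.r_[shape,np.zeros(n-len(shape))]
    e0=sim(l,0*sh,lat)[-1];e1=sim(l,.01*sh,lat)[-1];A=-e0/((e1-e0)/.01)
    L=sim(l,A*sh,lat);print("tool ry rows",np.round(-A*sh,3).tolist(),"pred",L[19::20].round(3).tolist())
E
python3 - <<'E'
from h import *
meas();plan(.075,[0]*10);plan(.07,[0]*10,(.5,1,1,1,1,.5,0))
E
```

```text
t 6.4 tcp [ 0.4691 -0.2793  0.0386] yaw 7.79 roll 0.0 pitch -0.0 pivot [ 0.593  -0.2624  0.0696] yokez 0.0316 F [ 0.8  0.7 -8.1] T [-0.24  0.91 -0.  ] w 0.0175
('top', 208, 29.9, 'lean_y', np.float64(0.086), 'lean_x', np.float64(0.024), 'topz', np.float64(277.8))
('scene', 346, 57.6, 'lean_y', np.float64(0.033), 'lean_x', np.float64(-0.137), 'topz', np.float64(277.6))
tool ry rows [0.068, 0.114, 0.114, 0.068, 0.0, 0.0, 0.0, 0.0, 0.0, 0.0] pred [0.066, 0.011, -0.044, -0.066, -0.045, -0.008, -0.001, -0.0, -0.0, -0.0]
tool ry rows [0.038, 0.075, 0.075, 0.075, 0.075, 0.038, 0.0, 0.0, 0.0, 0.0] pred [0.068, 0.038, 0.003, -0.017, -0.034, -0.044, -0.026, -0.005, -0.0, -0.0]
```

Emit:
jog_arm(
  plan=[
    [0,0.03,0,0,0,0,-1],
    [0,0.06,0,0,-1,0,-1],
    [0,0.06,0,0,-4,0,-1],
    [0,0.06,0,0,-8,0,-1],
    [0,0.06,0,0,-12,0,-1],
    [0,0.06,0,0,-16,0,-1],
    [0,0.06,0,0,-20,0,-1],
    [0,0.03,0,0,-24,0,-1],
    [0,0,0,0,-25,0,-1],
  ],
)

```text
time: 7.4
ee_pos: [0.4436, -0.2831, 0.0385]
eef_rot: [0.658, 0.753, -0.0, 0.0]
ft_force: [0.9, -0.1, -8.2]
width: 0.0178
grip_force: 60.2
```

```bash
python3 - <<'E'
from h import *
o=meas();plan(o[0][4],[0]*10,(.5,1,1,1,1,.5,0))
E
```

```text
t 7.4 tcp [ 0.4436 -0.2831  0.0385] yaw 7.73 roll -0.001 pitch -0.0 pivot [ 0.5675 -0.2663  0.0695] yokez 0.0315 F [ 0.9 -0.1 -8.2] T [-0.18  0.93  0.02] w 0.0178
('top', 228, 58.5, 'lean_y', np.float64(0.042), 'lean_x', np.float64(-0.116), 'topz', np.float64(277.6))
('scene', 345, 57.1, 'lean_y', np.float64(0.019), 'lean_x', np.float64(-0.136), 'topz', np.float64(277.3))
tool ry rows [0.023, 0.045, 0.045, 0.045, 0.045, 0.023, 0.0, 0.0, 0.0, 0.0] pred [0.041, 0.023, 0.002, -0.01, -0.021, -0.026, -0.016, -0.003, -0.0, -0.0]
```

```bash
cat >> h.py <<'E'
def upright(name,c,p0,ax=None):
    s=status.read_state();M=R.from_quat(s["eef_rot"]).as_matrix();ax=M[:2,1]/np.linalg.norm(M[:2,1]);ly=np.array([-ax[1],ax[0]])
    P=pts(c).reshape(-1,3);h=P-p0;a=h[:,:2]@ax;b=h[:,:2]@ly;br=c["image"].reshape(-1,3).min(1)
    k=(a>-.04)&(a<.06)&(abs(b)<.10)&(h[:,2]>.19)&(h[:,2]<.215)&(br>70)
    q=P[k]*1000
    if len(q)<40: return None
    (x,y),r=cv2.minEnclosingCircle(q[:,:2].astype(np.float32))
    f=lambda a:(np.percentile(a,1)+np.percentile(a,99))/2
    print(name,"midrange lean_y",round(f(b[k])/.205,3))
    return len(q),x,y,round(r,1),0,0,round(np.percentile(q[:,2],99),1)
E
python3 - <<'E'
from h import *
o=meas();plan(o[0][4],[0]*10,(.5,1,1,1,1,.5,0))
E
```

```text
t 7.5 tcp [ 0.4442 -0.2817  0.0384] yaw 7.86 roll 0.0 pitch 0.0 pivot [ 0.568  -0.2646  0.0695] yokez 0.0315 F [-0.8 -0.4 -8.1] T [-0.21  0.83  0.01] w 0.0179
top midrange lean_y 0.058
scene midrange lean_y 0.043
('top', 137, 30.2, 'lean_y', np.float64(0.055), 'lean_x', np.float64(0.028), 'topz', np.float64(276.1))
('scene', 205, 32.3, 'lean_y', np.float64(0.044), 'lean_x', np.float64(0.003), 'topz', np.float64(277.2))
tool ry rows [0.03, 0.059, 0.059, 0.059, 0.059, 0.03, 0.0, 0.0, 0.0, 0.0] pred [0.054, 0.03, 0.002, -0.013, -0.027, -0.034, -0.021, -0.004, -0.0, 0.0]
```

Emit:
jog_arm(
  plan=[
    [0,0.035,0,0,0,0,-1],
    [0,0.065,0,0,0,0,-1],
    [0,0.065,0,0,0,0,-1],
    [0,0.065,0,0,0,0,-1],
    [0,0.065,0,0,0,0,-1],
    [0,0.03,0,0,0,0,-1],
    [0,0,0,0,0,0,-1],
    [0,0,0,0,0,0,-1],
  ],
)

```text
time: 8.4
ee_pos: [0.4446, -0.2813, 0.0384]
eef_rot: [0.657, 0.754, 0.0, -0.0]
ft_force: [0.5, -0.3, -7.9]
width: 0.0177
grip_force: 60.2
```

```bash
python3 - <<'E'
from h import *
print(sim(.055,-np.array([.035,.065,.065,.065,.065,.03,0,0]),[0]*8)[19::20].round(3))
print(sim(.083,-np.array([.03,.06,.06,.06,.06,.06,.06,.03,0]),[0]*9)[19::20].round(3))
o=meas();lat=[0]*12;plan(np.mean([q[4] for q in o]),lat,(.5,1,1,1,1,.5,0))
E
```

```text
[ 0.052  0.024 -0.006 -0.024 -0.04  -0.049 -0.034 -0.017]
[ 0.085  0.064  0.04   0.029  0.019  0.01  -0.002 -0.006  0.01 ]
t 8.4 tcp [ 0.4446 -0.2813  0.0384] yaw 7.91 roll 0.0 pitch 0.0 pivot [ 0.5684 -0.2641  0.0694] yokez 0.0314 F [ 0.5 -0.3 -7.9] T [-0.13  0.88  0.05] w 0.0177
top midrange lean_y 0.063
scene midrange lean_y 0.045
('top', 128, 30.2, 'lean_y', np.float64(0.063), 'lean_x', np.float64(0.028), 'topz', np.float64(276.9))
('scene', 201, 32.9, 'lean_y', np.float64(0.042), 'lean_x', np.float64(-0.0), 'topz', np.float64(277.3))
tool ry rows [0.028, 0.056, 0.056, 0.056, 0.056, 0.028, 0.0, 0.0, 0.0, 0.0, 0.0, 0.0] pred [0.051, 0.029, 0.002, -0.013, -0.026, -0.033, -0.02, -0.004, -0.0, -0.0, -0.0, -0.0]
```

```bash
cat >> h.py <<'E'
from scipy.optimize import least_squares
def tube(c,p0,ly,ax,scan=False):
    "fit vertical-ish cylinders (tube r20, cup r30) to the depth points: returns lean_y, lean_x, base offset"
    P=pts(c).reshape(-1,3);h=P-p0;a=h[:,:2]@ax;b=h[:,:2]@ly;z=h[:,2]
    sat=np.ptp(c["image"].reshape(-1,3).astype(int),axis=1);br=c["image"].reshape(-1,3).min(1)
    near=(a>-.034)&(a<.035)&(sat<35)
    t=near&(z>.03)&(z<.135)&(br>60)&(abs(b)<.05);u=near&(z>.155)&(z<.203)&(br>70)&(abs(b)<.09)
    a,b,z,r=[np.r_[q[t],q[u]] for q in(a,b,z)]+[np.r_[np.full(t.sum(),.02),np.full(u.sum(),.03)]]
    f=lambda p:(np.hypot(a-p[0]-p[2]*z,b-p[1]-p[3]*z)-r)
    s=least_squares(f,[0,0,0,0.03],loss="soft_l1",f_scale=.002)
    return t.sum(),u.sum(),"off x,y mm",(s.x[:2]*1000).round(1),"lean x",s.x[2].round(3),"LEAN_Y",s.x[3].round(3)
def m2(names=("scene",)):
    s=status.read_state();M=R.from_quat(s["eef_rot"]).as_matrix();p=np.array(s["ee_pos"])
    piv=p+M[:,1]*.125-M[:,2]*.031;ax=M[:2,1]/np.linalg.norm(M[:2,1]);ly=np.array([-ax[1],ax[0]])
    for n in names: print(n,tube(camera(n),piv,ly,ax))
E
python3 - <<'E'
from h import *
o=meas();m2()
c=camera("top");s=camera("scene")
a=cv2.resize(c["image"][100:220,300:400],None,fx=4,fy=4,interpolation=cv2.INTER_CUBIC)
b=cv2.resize(s["image"][180:300,180:280],None,fx=4,fy=4,interpolation=cv2.INTER_CUBIC)
cv2.imwrite("pics/g2.png",np.hstack([a,b])[:,:,::-1])
E
```

```text
t 8.5 tcp [ 0.4446 -0.2821  0.0386] yaw 7.85 roll 0.001 pitch 0.0 pivot [ 0.5684 -0.265   0.0696] yokez 0.0316 F [ 0.4 -0.2 -7.2] T [-0.28  0.84  0.  ] w 0.0175
top midrange lean_y 0.078
scene midrange lean_y 0.055
('top', 126, 30.6, 'lean_y', np.float64(0.079), 'lean_x', np.float64(0.029), 'topz', np.float64(277.0))
('scene', 192, 31.8, 'lean_y', np.float64(0.058), 'lean_x', np.float64(-0.002), 'topz', np.float64(278.1))
scene (np.int64(325), np.int64(350), 'off x,y mm', array([-3.9, -4.7]), 'lean x', np.float64(0.015), 'LEAN_Y', np.float64(0.084))
```

View pics/g2.png

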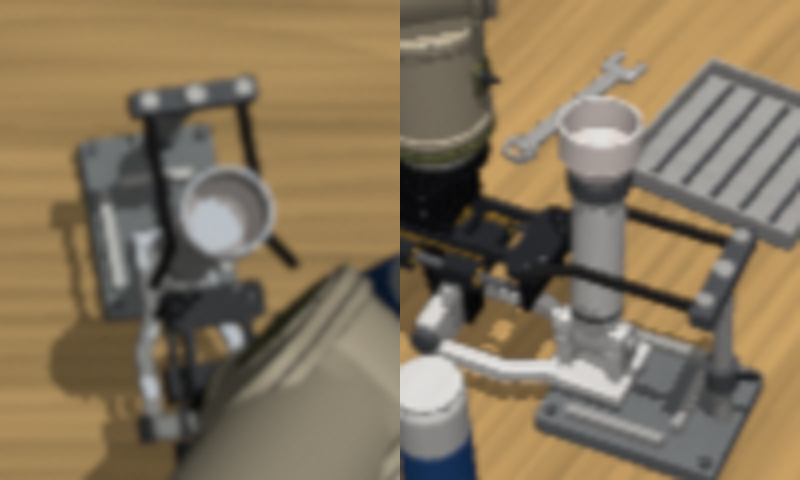

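The fitted cylinder gives a true lean of +0.084 rad, with the pivot about 4.7 mm to -y of nominal. The picture shows the tube still resting on the far prong and the foot clear of the plate. I correct using this fit.

```bash
python3 - <<'E'
from h import *
plan(.088,[0]*9,(.5,1,1,1,1,1,.5,0));plan(.088,[0,1,2,3,4,4,4,4,4],(.5,1,1,1,1,1,.5,0))
E
```

```text
tool ry rows [0.041, 0.081, 0.081, 0.081, 0.081, 0.081, 0.041, 0.0, 0.0] pred [0.088, 0.057, 0.021, 0.001, -0.015, -0.034, -0.043, -0.024, -0.0]
tool ry rows [0.04, 0.08, 0.08, 0.08, 0.08, 0.08, 0.04, 0.0, 0.0] pred [0.088, 0.056, 0.018, -0.001, -0.018, -0.034, -0.043, -0.024, 0.0]
```

Emit:
jog_arm(
  plan=[
    [0,0.04,0,0,0,0,-1],
    [0,0.08,0,1,0,0,-1],
    [0,0.08,0,2,0,0,-1],
    [0,0.08,0,3,0,0,-1],
    [0,0.08,0,4,0,0,-1],
    [0,0.08,0,4,0,0,-1],
    [0,0.04,0,4,0,0,-1],
    [0,0,0,4,0,0,-1],
    [0,0,0,4,0,0,-1],
  ],
)

```text
time: 9.65
ee_pos: [0.4441, -0.2771, 0.0384]
eef_rot: [0.657, 0.754, 0.0, -0.0]
ft_force: [-0.4, 1.3, -7.9]
width: 0.0177
grip_force: 60.2
```

```bash
cat >> h.py <<'E'
def step(lat,shape=(.6,1,1,1,.6,0)):
    s=status.read_state();M=R.from_quat(s["eef_rot"]).as_matrix();p=np.array(s["ee_pos"])
    piv=p+M[:,1]*.125-M[:,2]*.031;ax=M[:2,1]/np.linalg.norm(M[:2,1]);ly=np.array([-ax[1],ax[0]])
    print("t",round(s["time"],2),"tcp",p.round(4),"yaw",round(np.degrees(np.arctan2(ax[1],ax[0])),2),"roll",round(np.arcsin(M[2,0]),3),"pivot",piv.round(3),"yokez",round(piv[2]-.038,4),"T",np.round(s["torque"],2))
    r=tube(camera("scene"),piv,ly,ax);print(*r);l=r[-1]
    plan(l*1.05,lat,shape)
E
python3 - <<'E'
from h import *
step([0]*10)
E
```

```text
t 9.65 tcp [ 0.4441 -0.2771  0.0384] yaw 7.92 roll 0.0 pivot [ 0.568 -0.26   0.069] yokez 0.0314 T [-0.04  0.91  0.06]
288 339 off x,y mm [-4.3 -4.4] lean x 0.017 LEAN_Y -0.01
tool ry rows [-0.008, -0.013, -0.013, -0.013, -0.008, -0.0, -0.0, -0.0, -0.0, -0.0] pred [-0.01, -0.004, 0.002, 0.005, 0.007, 0.005, 0.001, 0.0, 0.0, -0.0]
```

Emit:
jog_arm(
  plan=[
    [0,-0.01,0,0,-3,0,-1],
    [0,-0.015,0,0,-10,0,-1],
    [0,-0.015,0,0,-21,0,-1],
    [0,-0.015,0,0,-34,0,-1],
    [0,-0.01,0,0,-48,0,-1],
    [0,0,0,0,-62,0,-1],
    [0,0,0,0,-75,0,-1],
    [0,0,0,0,-85,0,-1],
    [0,0,0,0,-90,0,-1],
  ],
)

```text
time: 10.6
ee_pos: [0.3535, -0.2911, 0.0385]
eef_rot: [0.658, 0.753, 0.0, -0.0]
ft_force: [0.4, 0.3, -8.9]
width: 0.0177
grip_force: 60.2
```

```bash
python3 - <<'E'
from h import *
step([2,8,18,30,43,56,69,82,95,108,118,123])
E
```

```text
t 10.6 tcp [ 0.3535 -0.2911  0.0385] yaw 7.73 roll 0.001 pivot [ 0.477 -0.274  0.07 ] yokez 0.0315 T [-0.25  0.89 -0.02]
334 331 off x,y mm [-3.3 -4.2] lean x 0.009 LEAN_Y 0.066
tool ry rows [0.034, 0.056, 0.056, 0.056, 0.034, 0.0, 0.0, 0.0, 0.0, 0.0, 0.0, 0.0] pred [0.065, 0.031, -0.005, -0.029, -0.043, -0.035, -0.018, -0.016, -0.018, -0.02, -0.016, -0.001]
```

Emit:
jog_arm(
  plan=[
    [0,0.04,0,0,0,-2,-1],
    [0,0.065,0,0,0,-6,-1],
    [0,0.065,0,0,0,-12,-1],
    [0,0.065,0,0,0,-19,-1],
    [0,0.04,0,0,0,-26,-1],
    [0,0,0,0,0,-33,-1],
    [0,0,0,0,0,-38,-1],
    [0,0,0,0,0,-40,-1],
  ],
)

```text
time: 11.45
ee_pos: [0.3554, -0.2903, 0.0792]
eef_rot: [0.657, 0.754, 0.001, 0.0]
ft_force: [0.2, 0.1, -9.1]
width: 0.0179
grip_force: 60.2
```

```bash
python3 - <<'E'
from h import *
step([2,8,18,30,43,56,69,82,90,93])
E
```

```text
t 11.45 tcp [ 0.3554 -0.2903  0.0792] yaw 7.88 roll 0.001 pivot [ 0.479 -0.273  0.11 ] yokez 0.0724 T [-0.24  0.84 -0.01]
354 334 off x,y mm [-4.2 -4.2] lean x 0.015 LEAN_Y 0.095
tool ry rows [0.058, 0.097, 0.097, 0.097, 0.058, 0.0, 0.0, 0.0, 0.0, 0.0] pred [0.092, 0.04, -0.016, -0.051, -0.072, -0.057, -0.028, -0.024, -0.016, -0.0]
```

Emit:
jog_arm(
  plan=[
    [0,0.08,0,0,0,0,-1],
    [0,0.125,0,0,0,0,-1],
    [0,0.125,0,0,0,0,-1],
    [0,0.125,0,0,0,0,-1],
    [0,0.08,0,0,0,0,-1],
    [0,0.02,0,0,0,0,-1],
    [0,0,0,0,0,0,-1],
  ],
)

```text
time: 12.2
ee_pos: [0.3547, -0.2897, 0.0782]
eef_rot: [0.657, 0.754, -0.0, 0.001]
ft_force: [0.7, 0.5, -7.8]
width: 0.0176
grip_force: 60.2
```

```bash
python3 - <<'E'
from h import *
step([0]*8)
E
```

```text
t 12.2 tcp [ 0.3547 -0.2897  0.0782] yaw 7.88 roll -0.001 pivot [ 0.479 -0.272  0.109] yokez 0.0713 T [-0.07  0.9   0.03]
333 336 off x,y mm [-4.3 -4.1] lean x 0.016 LEAN_Y -0.017
tool ry rows [-0.013, -0.022, -0.022, -0.022, -0.013, -0.0, -0.0, -0.0] pred [-0.017, -0.007, 0.003, 0.009, 0.013, 0.009, 0.001, 0.0]
```

Emit:
jog_arm(
  plan=[
    [0,0,0,0,0,0,-1],
    [0,0,0,0,0,0,-1],
    [0,0,0,0,0,0,-1],
    [0,0,0,0,0,0,-1],
  ],
)

```text
time: 12.65
ee_pos: [0.3545, -0.2913, 0.0784]
eef_rot: [0.658, 0.753, -0.0, -0.0]
ft_force: [0.3, 0.8, -8.2]
width: 0.0175
grip_force: 60.2
```

```bash
python3 - <<'E'
from h import *
step([1,5,12,22,34,46,58,70])
E
```

```text
t 12.65 tcp [ 0.3545 -0.2913  0.0784] yaw 7.75 roll 0.0 pivot [ 0.478 -0.274  0.109] yokez 0.0714 T [-0.19  0.9  -0.05]
338 341 off x,y mm [-3.9 -4.4] lean x 0.016 LEAN_Y 0.012
tool ry rows [-0.007, -0.012, -0.012, -0.012, -0.007, -0.0, -0.0, -0.0] pred [0.014, 0.015, 0.013, 0.008, 0.003, -0.003, -0.008, -0.0]
```

```bash
cat >> h.py <<'E'
def sim(l,phi,lat,p0=0,dt=.005,lag=.05,K=.47,Ks=.30,D=.15,I=.0066,mh=.048):
    n=len(phi);t=np.arange(0,n*.1,dt);k=np.arange(0,n+1)*.1+lag
    f=np.interp(t,k,np.r_[p0,phi]);x=np.interp(t,k,np.r_[0,lat])/1000
    g=np.ones(21)/21;sm=lambda a:np.convolve(np.pad(a,10,'edge'),g,'valid')
    f=sm(f);x=sm(x);df=np.gradient(f,dt);a=np.gradient(np.gradient(x,dt),dt)
    v=((K-Ks)*l+Ks*p0)/D;L=[]
    for i in range(len(t)):
        v+=dt*(K*l-Ks*(l-f[i])-D*(v-df[i])-mh*a[i])/I;l+=dt*v;L.append(l)
    return np.array(L)
B=.03  # tool roll (about tool y) at which the bush is in balance
def plan(l,lat,shape=(.6,1,1,1,.6,0)):
    "rows relative to the current roll"
    M=R.from_quat(status.read_state()["eef_rot"]).as_matrix();al=-np.arcsin(M[2,0]);p0=B-al
    n=len(lat);sh=np.r_[shape,np.zeros(n-len(shape))]
    e0=sim(l,0*sh,lat,p0)[-1];e1=sim(l,.01*sh,lat,p0)[-1];A=-e0/((e1-e0)/.01)
    L=sim(l,A*sh,lat,p0);print("alpha now",round(al,3),"ry rows",(-A*sh+p0).round(3).tolist(),"pred",L[19::20].round(3).tolist())
E
python3 - <<'E'
from h import *
print(status.read_state()["eef_rot"])
plan(.016,[1,5,12,22,34,46,58,70,82,94])
# simple check of roll sign
s=status.read_state();M=(R.from_quat(s["eef_rot"])*R.from_rotvec([0,.03,0])).as_matrix();print(M[2,0])
E
```

```text
[ 6.57632093e-01  7.53339232e-01 -1.30733794e-04 -1.23828821e-04]
alpha now -0.0 ry rows [0.012, 0.0, 0.0, 0.0, 0.012, 0.03, 0.03, 0.03, 0.03, 0.03] pred [0.019, 0.014, 0.017, 0.017, 0.014, 0.006, -0.005, -0.007, -0.009, 0.0]
0.030010112419748554
```

Emit:
jog_arm(
  plan=[
    [0,0.01,0,1,0,0,-1],
    [0,0,0,5,1,0,-1],
    [0,0,0,12,2,0,-1],
    [0,0,0,22,4,0,-1],
    [0,0.01,0,34,6,0,-1],
    [0,0.03,0,46,8,0,-1],
    [0,0.03,0,58,10,0,-1],
    [0,0.03,0,70,13,0,-1],
    [0,0.03,0,82,17,0,-1],
  ],
)

```text
time: 13.6
ee_pos: [0.3603, -0.2063, 0.0785]
eef_rot: [0.657, 0.753, 0.01, -0.012]
ft_force: [0.5, 0.1, -8.1]
width: 0.0178
grip_force: 60.2
```

```bash
sed -i 's/al=-np.arcsin/al=np.arcsin/' h.py; python3 - <<'E'
from h import *
step([12,24,36,48,60,72,84,96,106,112])
E
```

```text
t 13.6 tcp [ 0.3603 -0.2063  0.0785] yaw 7.78 roll 0.032 pivot [ 0.484 -0.19   0.11 ] yokez 0.0715 T [-0.21  0.86  0.  ]
300 334 off x,y mm [-4.3 -4.3] lean x 0.018 LEAN_Y -0.108
alpha now 0.033 ry rows [-0.103, -0.17, -0.17, -0.17, -0.103, -0.003, -0.003, -0.003, -0.003, -0.003] pred [-0.123, -0.057, 0.017, 0.062, 0.086, 0.054, -0.002, -0.015, -0.013, -0.0]
```

```bash
cat > fit.py <<'E'
from h import *
def cont(segs,th,dt=.005):
    # segs: list of (t_start,rows alpha, rows lat mm (tool x)); th=K-Ks,Ks,D,B,lag,l0
    k1,Ks,D,B,lag,l0,c=th
    T=[segs[0][0]];al=[0.];x=[0.]
    for t0,a,la in segs:
        T.append(t0);al.append(al[-1]);x.append(x[-1]);xb=x[-1]
        ab=al[-1] if len(al)>2 and t0>13.55 else 0
        for i,(q,w) in enumerate(zip(a,la)): T.append(t0+.1*(i+1));al.append(q+ab);x.append(xb+w/1000)
    t=np.arange(segs[0][0],T[-1]+.3,dt)
    f=B-np.interp(t-lag,T,al);X=np.interp(t-lag,T,x);g=np.ones(21)/21
    sm=lambda a:np.convolve(np.pad(a,10,'edge'),g,'valid')
    f=sm(f);X=sm(sm(X));df=np.gradient(f,dt);a=np.gradient(np.gradient(X,dt),dt)
    l=l0;v=(k1*l+Ks*f[0])/D;L=[];I=.0066
    for i in range(len(t)):
        L.append(l);v+=dt*(k1*l+Ks*f[i]-D*(v-df[i])-c*.048*a[i])/I;l+=dt*v
    return t,np.array(L)
segs=[(10.65,[.04,.065,.065,.065,.04,0,0,0],[0]*8),(11.5,[.08,.125,.125,.125,.08,.02,0],[0]*7),(12.25,[0]*4,[0]*4),
(12.7,[.01,0,0,0,.01,.03,.03,.03,.03],[1,5,12,22,34,46,58,70,82])]
obs=[(10.65,.066),(11.45,.095),(12.2,-.017),(12.65,.012),(13.6,-.108)]
E
cat > runfit.py <<'E'
from fit import *
def res(th):
    t,L=cont(segs,th);pri=(np.array(th)-[.17,.30,.15,0,.05,.066,1])/[.05,.03,.015,.02,.03,.01,.2]
    return np.r_[[(np.interp(a,t,L)-b)/.008 for a,b in obs],pri]
s=least_squares(res,[.17,.3,.15,0,.05,.066,1]);print(s.x.round(3),s.fun.round(2));np.save("th",s.x)
t,L=cont(segs,s.x);print([(a,b,round(float(np.interp(a,t,L)),3)) for a,b in obs])
print("l' now",np.gradient(L,t)[np.searchsorted(t,obs[-1][0])])
E
python3 runfit.py
```

```text
[0.23  0.294 0.142 0.008 0.047 0.072 1.06 ] [ 0.75 -0.67 -0.16 -0.42  0.13  1.21 -0.19 -0.51  0.39 -0.11  0.6   0.3 ]
[(10.65, 0.066, 0.072), (11.45, 0.095, 0.09), (12.2, -0.017, -0.018), (12.65, 0.012, 0.009), (13.6, -0.108, -0.107)]
l' now -0.1065369954235007
```

```bash
sed -i '/ab=al\[-1\]/d; s/al.append(q+ab)/al.append(q)/' fit.py
cat > ctl.py <<'E'
from fit import *
import json,os,sys
D=json.load(open("hist.json")) if os.path.exists("hist.json") else dict(segs=segs,obs=obs)
def now():
    s=status.read_state();M=R.from_quat(s["eef_rot"]).as_matrix();p=np.array(s["ee_pos"]);return s,M,p
def go(done,lat,shape=(.6,1,1,1,.6),fwd=None,hold=None):
    """done=(abs alpha rows, lat rows) just executed or None; then measure, refit, plan next with lateral rows lat"""
    s,M,p=now();piv=p+M[:,1]*.125-M[:,2]*.031;ax=M[:2,1]/np.linalg.norm(M[:2,1]);ly=np.array([-ax[1],ax[0]])
    al=np.arcsin(M[2,0])
    if done:
        D["segs"].append((D["obs"][-1][0]+.05,list(done[0]),list(done[1])))
        r=tube(camera("scene"),piv,ly,ax);print(*r);D["obs"].append((s["time"],float(r[-1])))
        json.dump(D,open("hist.json","w"))
    S,O=D["segs"],D["obs"]
    # fit the last few intervals
    k=max(0,len(O)-6);S2=S[k:];O2=O[k:]
    def res(th):
        t,L=cont(S2,th);pri=(np.array(th)-[.2,.30,.15,.008,.05,O2[0][1],1])/[.04,.02,.01,.008,.02,.01,.2]
        return np.r_[[(np.interp(a,t,L)-b)/.008 for a,b in O2],pri]
    th=least_squares(res,[.22,.3,.145,.008,.05,O2[0][1],1]).x
    t,L=cont(S2,th);print("t",round(s["time"],2),"th",th.round(3),"l",round(float(np.interp(s["time"],t,L)),3),"alpha",round(al,3),"tcp",p.round(4),"yaw",round(np.degrees(np.arctan2(ax[1],ax[0])),2),"piv",(piv[:2]+np.array([-4*ax[0]-4.4*ly[0],-4*ax[1]-4.4*ly[1]])/1000).round(3),"yz",round(piv[2]-.038,4))
    n=len(lat);sh=np.r_[shape,np.zeros(n-len(shape))];t0=s["time"]+(.05 if done else 0);B=round(th[3],3)
    tail=[lat[-1]+(lat[-1]-lat[-2])*(i+1) for i in range(5)]
    def f(A):
        t,L=cont(S2+[(t0,list(B+A*sh)+[B]*5,list(lat)+tail)],th);return t,L
    T=t0+.1*n+.3;e=lambda A:float(np.interp(T,*f(A)))
    A=-e(0)/((e(.01)-e(0))/.01);tt,LL=f(A)
    print("ABS alpha",(B+A*sh).round(3).tolist(),"REL ry",(B+A*sh-al).round(3).tolist(),"pred",np.interp(t0+.1*np.arange(1,n+4),tt,LL).round(3).tolist())
E
python3 - <<'E'
from ctl import *
go(None,[9,15,18,19,19,19,19,19]);go(None,[12,24,36,48,60,72,84,96])
E
```

```text
t 13.65 th [0.236 0.298 0.147 0.008 0.048 0.072 1.067] l -0.109 alpha 0.033 tcp [ 0.3607 -0.2044  0.0784] yaw 7.88 piv [ 0.481 -0.193] yz 0.0714
ABS alpha [-0.051, -0.09, -0.09, -0.09, -0.051, 0.008, 0.008, 0.008] REL ry [-0.083, -0.122, -0.122, -0.122, -0.083, -0.025, -0.025, -0.025] pred [-0.102, -0.053, -0.002, 0.032, 0.051, 0.036, 0.007, 0.001, 0.0, 0.0, -0.0]
t 13.65 th [0.236 0.298 0.147 0.008 0.048 0.072 1.067] l -0.109 alpha 0.033 tcp [ 0.3607 -0.2044  0.0784] yaw 7.88 piv [ 0.481 -0.193] yz 0.0714
ABS alpha [-0.071, -0.124, -0.124, -0.124, -0.071, 0.008, 0.008, 0.008] REL ry [-0.104, -0.157, -0.157, -0.157, -0.104, -0.025, -0.025, -0.025] pred [-0.103, -0.045, 0.014, 0.05, 0.072, 0.049, 0.009, 0.001, 0.0, 0.0, -0.0]
```

Emit:
jog_arm(
  plan=[
    [0,-0.083,0,9,2,0,-1],
    [0,-0.122,0,15,4,0,-1],
    [0,-0.122,0,18,7,0,-1],
    [0,-0.122,0,19,10,0,-1],
    [0,-0.083,0,19,13,0,-1],
    [0,-0.025,0,19,16,0,-1],
    [0,-0.025,0,19,18,0,-1],
  ],
)

```text
time: 14.35
ee_pos: [0.3763, -0.1882, 0.0794]
eef_rot: [0.659, 0.752, 0.002, -0.002]
ft_force: [0.3, -0.8, -8.0]
width: 0.0178
grip_force: 60.2
```

```bash
python3 - <<'E'
from ctl import *
go(([-.051,-.09,-.09,-.09,-.051,.008,.008],[9,15,18,19,19,19,19]),[1,4,9,16,24,32,40,48,54])
E
```

```text
320 305 off x,y mm [-3.9 -4.7] lean x 0.012 LEAN_Y 0.059
t 14.35 th [0.221 0.305 0.143 0.011 0.042 0.071 1.177] l 0.057 alpha 0.005 tcp [ 0.3763 -0.1882  0.0794] yaw 7.6 piv [ 0.497 -0.177] yz 0.0725
ABS alpha [0.037, 0.054, 0.054, 0.054, 0.037, 0.011, 0.011, 0.011, 0.011] REL ry [0.032, 0.049, 0.049, 0.049, 0.032, 0.006, 0.006, 0.006, 0.006] pred [0.052, 0.028, 0.004, -0.015, -0.026, -0.02, -0.009, -0.007, -0.003, -0.0, -0.0, -0.0]
```

Emit:
jog_arm(
  plan=[
    [0,0.032,0,1,0,0,-1],
    [0,0.049,0,4,2,0,-1],
    [0,0.049,0,9,4,0,-1],
    [0,0.049,0,16,7,0,-1],
    [0,0.032,0,24,10,0,-1],
    [0,0.006,0,32,13,0,-1],
    [0,0.006,0,40,16,0,-1],
    [0,0.006,0,48,19,0,-1],
  ],
)

```text
time: 15.2
ee_pos: [0.3882, -0.1347, 0.0794]
eef_rot: [0.657, 0.754, 0.004, -0.004]
ft_force: [0.2, 0.2, -8.2]
width: 0.0175
grip_force: 60.2
```

```bash
python3 - <<'E'
from ctl import *
go(([.037,.054,.054,.054,.037,.011,.011,.011],[1,4,9,16,24,32,40,48]),[8,16,24,32,40,48,56,64])
E
```

```text
310 284 off x,y mm [-3.8 -3.6] lean x 0.011 LEAN_Y -0.012
t 15.2 th [0.201 0.302 0.146 0.011 0.045 0.097 1.185] l -0.012 alpha 0.012 tcp [ 0.3882 -0.1347  0.0794] yaw 7.86 piv [ 0.509 -0.123] yz 0.0724
ABS alpha [0.002, -0.005, -0.005, -0.005, 0.002, 0.011, 0.011, 0.011] REL ry [-0.01, -0.017, -0.017, -0.017, -0.01, -0.001, -0.001, -0.001] pred [-0.005, -0.004, 0.002, 0.007, 0.009, 0.006, 0.001, 0.0, 0.0, 0.0, -0.0]
```

Emit:
jog_arm(
  plan=[
    [0,-0.01,0,8,3,0,-1],
    [0,-0.017,0,16,6,0,-1],
    [0,-0.017,0,24,10,0,-1],
    [0,-0.017,0,32,13,0,-1],
    [0,-0.01,0,40,17,0,-1],
    [0,0,0,48,20,0,-1],
    [0,0,0,56,24,0,-1],
    [0,0,0,64,27,0,-1],
  ],
)

```text
time: 16.05
ee_pos: [0.4064, -0.0684, 0.08]
eef_rot: [0.658, 0.753, 0.004, -0.004]
ft_force: [-0.0, 0.3, -7.7]
width: 0.0176
grip_force: 60.2
```

```bash
python3 - <<'E'
from ctl import *
go(([.002,-.005,-.005,-.005,.002,.012,.012,.012],[8,16,24,32,40,48,56,64]),[8,16,24,32,40,48,56,62,66,68,68])
E
```

```text
298 268 off x,y mm [-3.7 -4.4] lean x 0.01 LEAN_Y 0.015
t 16.05 th [ 0.19   0.307  0.145  0.014  0.052 -0.008  1.129] l 0.015 alpha 0.011 tcp [ 0.4064 -0.0684  0.08  ] yaw 7.77 piv [ 0.527 -0.057] yz 0.073
ABS alpha [0.031, 0.043, 0.043, 0.043, 0.031, 0.014, 0.014, 0.014, 0.014, 0.014, 0.014] REL ry [0.02, 0.032, 0.032, 0.032, 0.02, 0.003, 0.003, 0.003, 0.003, 0.003, 0.003] pred [0.021, 0.0, -0.016, -0.026, -0.033, -0.03, -0.023, -0.02, -0.015, -0.009, -0.003, -0.0, -0.0, -0.0]
```

Emit:
jog_arm(
  plan=[
    [0,0.02,0,8,3,0,-1],
    [0,0.032,0,16,6,0,-1],
    [0,0.032,0,24,10,0,-1],
    [0,0.032,0,32,13,0,-1],
    [0,0.02,0,40,17,0,-1],
    [0,0.003,0,48,20,0,-1],
    [0,0.003,0,56,24,0,-1],
    [0,0.003,0,62,27,0,-1],
    [0,0.003,0,66,29,0,-1],
    [0,0.003,0,68,30,0,-1],
  ],
)

```text
time: 17.1
ee_pos: [0.4267, 0.0028, 0.0808]
eef_rot: [0.657, 0.754, 0.005, -0.005]
ft_force: [0.0, -0.5, -7.8]
width: 0.0176
grip_force: 60.2
```

```bash
python3 - <<'E'
from ctl import *
go(([.031,.043,.043,.043,.031,.014,.014,.014,.014,.014],[8,16,24,32,40,48,56,62,66,68]),[1,3,5,7,9,10,10,10,10])
E
```

```text
278 256 off x,y mm [-4.6 -4. ] lean x 0.014 LEAN_Y -0.027
t 17.1 th [0.202 0.305 0.144 0.011 0.048 0.008 1.179] l -0.027 alpha 0.014 tcp [0.4267 0.0028 0.0808] yaw 7.8 piv [0.547 0.014] yz 0.0738
ABS alpha [-0.004, -0.013, -0.013, -0.013, -0.004, 0.011, 0.011, 0.011, 0.011] REL ry [-0.018, -0.027, -0.027, -0.027, -0.018, -0.003, -0.003, -0.003, -0.003] pred [-0.021, -0.012, -0.003, 0.004, 0.007, 0.004, -0.0, -0.0, -0.0, -0.0, -0.0, 0.0]
```

Emit:
jog_arm(
  plan=[
    [0,-0.018,0.005,1,0,0,-1],
    [0,-0.027,0.012,2,0,0,-1],
    [0,-0.027,0.02,3,0,0,-1],
    [0,-0.027,0.028,4,0,0,-1],
    [0,-0.018,0.036,5,0,0,-1],
    [0,-0.003,0.044,6,0,0,-1],
    [0,-0.003,0.05,7,0,0,-1],
    [0,-0.003,0.055,7,0,0,-1],
    [0,-0.003,0.055,7,0,0,-1],
  ],
)

```text
time: 18.05
ee_pos: [0.4256, 0.0094, 0.0809]
eef_rot: [0.678, 0.735, 0.003, -0.004]
ft_force: [-0.1, 0.3, -8.0]
width: 0.0177
grip_force: 60.2
```

```bash
python3 - <<'E'
from ctl import *
go(([-.004,-.013,-.013,-.013,-.004,.011,.011,.011,.011],[0]*9),[0]*10)
E
```

```text
281 259 off x,y mm [-4.1 -4.4] lean x 0.01 LEAN_Y -0.004
t 18.05 th [ 0.186  0.343  0.127  0.017  0.02  -0.086  0.952] l -0.0 alpha 0.011 tcp [0.4256 0.0094 0.0809] yaw 4.62 piv [0.547 0.014] yz 0.0738
ABS alpha [0.016, 0.015, 0.015, 0.015, 0.016, 0.017, 0.017, 0.017, 0.017, 0.017] REL ry [0.005, 0.004, 0.004, 0.004, 0.005, 0.006, 0.006, 0.006, 0.006, 0.006] pred [0.0, -0.001, -0.0, 0.001, 0.001, 0.0, -0.0, -0.0, -0.0, -0.0, -0.0, -0.0, 0.0]
```

Emit:
jog_arm(
  plan=[
    [0,0.002,0.005,1,0,0,-1],
    [0,0.002,0.012,2,0,0,-1],
    [0,0.002,0.02,3,0,0,-1],
    [0,0.002,0.028,4,0,0,-1],
    [0,0.002,0.036,5,0,0,-1],
    [0,0.002,0.044,6,0,0,-1],
    [0,0.002,0.05,7,0,0,-1],
    [0,0.002,0.055,7,0,0,-1],
    [0,0.002,0.055,7,0,0,-1],
  ],
)

```text
time: 19.0
ee_pos: [0.4251, 0.0164, 0.0809]
eef_rot: [0.698, 0.716, 0.004, -0.005]
ft_force: [0.6, -0.4, -9.3]
width: 0.0175
grip_force: 60.2
```

```bash
python3 - <<'E'
from ctl import *
go(([.013]*9,[0]*9),[0]*10)
E
```

```text
287 254 off x,y mm [-4.7 -4.3] lean x 0.017 LEAN_Y -0.031
t 19.0 th [0.199 0.301 0.149 0.01  0.05  0.057 1.036] l -0.031 alpha 0.013 tcp [0.4251 0.0164 0.0809] yaw 1.48 piv [0.546 0.015] yz 0.0738
ABS alpha [-0.013, -0.029, -0.029, -0.029, -0.013, 0.01, 0.01, 0.01, 0.01, 0.01] REL ry [-0.026, -0.042, -0.042, -0.042, -0.026, -0.003, -0.003, -0.003, -0.003, -0.003] pred [-0.031, -0.013, 0.005, 0.016, 0.022, 0.015, 0.003, 0.0, 0.0, 0.0, 0.0, 0.0, 0.0]
```

Emit:
jog_arm(
  plan=[
    [0,-0.026,0.005,1,0,0,-1],
    [0,-0.042,0.012,2,0,0,-1],
    [0,-0.042,0.02,3,0,0,-1],
    [0,-0.042,0.028,4,0,0,-1],
    [0,-0.026,0.036,5,0,0,-1],
    [0,-0.003,0.044,6,0,0,-1],
    [0,-0.003,0.05,7,0,0,-1],
    [0,-0.003,0.055,7,0,0,-1],
    [0,-0.003,0.055,7,0,0,-1],
  ],
)

```text
time: 19.95
ee_pos: [0.4249, 0.0234, 0.0811]
eef_rot: [0.717, 0.697, 0.003, -0.004]
ft_force: [0.1, -0.3, -8.7]
width: 0.0173
grip_force: 60.2
```

```bash
python3 - <<'E'
from ctl import *
go(([-.013,-.029,-.029,-.029,-.013,.01,.01,.01,.01],[0]*9),[0]*10)
E
```

```text
285 256 off x,y mm [-4.6 -5.5] lean x 0.019 LEAN_Y 0.01
t 19.95 th [0.227 0.303 0.149 0.016 0.042 0.004 0.71 ] l 0.011 alpha 0.01 tcp [0.4249 0.0234 0.0811] yaw -1.68 piv [0.546 0.015] yz 0.0738
ABS alpha [0.023, 0.028, 0.028, 0.028, 0.023, 0.016, 0.016, 0.016, 0.016, 0.016] REL ry [0.013, 0.018, 0.018, 0.018, 0.013, 0.006, 0.006, 0.006, 0.006, 0.006] pred [0.012, 0.004, -0.002, -0.005, -0.007, -0.005, -0.001, -0.0, -0.0, -0.0, -0.0, -0.0, -0.0]
```

Emit:
jog_arm(
  plan=[
    [0,0.012,0.005,1,0,0,-1],
    [0,0.017,0.012,2,0,0,-1],
    [0,0.017,0.02,3,0,0,-1],
    [0,0.017,0.028,4,0,0,-1],
    [0,0.012,0.036,5,0,0,-1],
    [0,0.003,0.044,6,0,0,-1],
    [0,0.003,0.05,7,0,0,-1],
    [0,0.003,0.053,7,0,0,-1],
    [0,0.003,0.053,7,0,0,-1],
  ],
)

```text
time: 20.9
ee_pos: [0.425, 0.0304, 0.0811]
eef_rot: [0.735, 0.678, 0.004, -0.005]
ft_force: [-0.1, 1.0, -8.3]
width: 0.0176
grip_force: 60.2
```

```bash
python3 - <<'E'
from ctl import *
go(([.022,.027,.027,.027,.022,.013,.013,.013,.013],[0]*9),[0]*10)
E
```

```text
277 255 off x,y mm [-4.  -4.9] lean x 0.017 LEAN_Y -0.036
t 20.9 th [0.191 0.293 0.155 0.014 0.039 0.031 0.831] l -0.032 alpha 0.013 tcp [0.425  0.0304 0.0811] yaw -4.7 piv [0.545 0.016] yz 0.0737
ABS alpha [-0.012, -0.03, -0.03, -0.03, -0.012, 0.014, 0.014, 0.014, 0.014, 0.014] REL ry [-0.025, -0.042, -0.042, -0.042, -0.025, 0.001, 0.001, 0.001, 0.001, 0.001] pred [-0.03, -0.009, 0.009, 0.02, 0.025, 0.016, 0.002, 0.0, 0.0, 0.0, 0.0, 0.0, -0.0]
```

Emit:
jog_arm(
  plan=[
    [0,-0.025,0,0,0,0,-1],
    [0,-0.044,0,0,0,0,-1],
    [0,-0.044,0,0,0,0,-1],
    [0,-0.044,0,0,0,0,-1],
    [0,-0.025,0,0,0,0,-1],
    [0,-0.003,0,0,0,0,-1],
    [0,-0.003,0,0,0,0,-1],
    [0,-0.003,0,0,0,0,-1],
  ],
)

```text
time: 21.75
ee_pos: [0.425, 0.0301, 0.0811]
eef_rot: [0.736, 0.677, 0.003, -0.004]
ft_force: [-0.9, 0.7, -8.8]
width: 0.0179
grip_force: 60.2
```

```bash
python3 - <<'E'
from ctl import *
go(([-.012,-.031,-.031,-.031,-.012,.01,.01,.01],[0]*8),[0]*9)
E
```

```text
276 255 off x,y mm [-4.6 -5.7] lean x 0.021 LEAN_Y -0.016
t 21.75 th [ 0.207  0.304  0.147  0.012  0.051 -0.017  1.   ] l -0.015 alpha 0.01 tcp [0.425  0.0301 0.0811] yaw -4.75 piv [0.545 0.015] yz 0.0738
ABS alpha [-0.0, -0.008, -0.008, -0.008, -0.0, 0.012, 0.012, 0.012, 0.012] REL ry [-0.01, -0.018, -0.018, -0.018, -0.01, 0.002, 0.002, 0.002, 0.002] pred [-0.015, -0.007, 0.002, 0.008, 0.011, 0.008, 0.001, 0.0, -0.0, -0.0, -0.0, -0.0]
```

Emit:
jog_arm(
  plan=[
    [0,-0.01,0,0,0,0,-1],
    [0,-0.018,0,0,0,0,-1],
    [0,-0.018,0,0,0,0,-1],
    [0,-0.018,0,0,0,0,-1],
    [0,-0.01,0,0,0,0,-1],
    [0,0.001,0,0,0,0,-1],
    [0,0.001,0,0,0,0,-1],
    [0,0.001,0,0,0,0,-1],
  ],
)

```text
time: 22.6
ee_pos: [0.4251, 0.0302, 0.0811]
eef_rot: [0.736, 0.677, 0.003, -0.005]
ft_force: [0.7, -0.6, -8.4]
width: 0.0175
grip_force: 60.2
```

```bash
cat > stand.py <<'E'
from h import *
def fitstand(P,img):
    # base-plate outline, fork prongs and crossbar in the cloud, expressed about first guess
    o=np.array([.651,.267]);a=np.radians(-4.7);ax=np.array([np.cos(a),np.sin(a)]);ly=np.array([-ax[1],ax[0]])
    q=P.reshape(-1,3);x=(q[:,:2]-o)@ax*1000;y=(q[:,:2]-o)@ly*1000;z=q[:,2]*1000;dark=img.reshape(-1,3).max(1)
    out=[]
    k=(abs(z-20)<6)&(x>-75)&(x<115)&(abs(y)<75);out.append(("base",k.sum(),[round(np.percentile(v[k],p),1) for v in(x,y) for p in(1,99)]))
    for s in(1,-1):
        k=(abs(z-175)<9)&(x>-20)&(x<60)&(abs(y-34*s)<14)
        if k.sum()>8:
            f=np.polyfit(x[k],y[k],1);out.append(("prong",s,k.sum(),"y at 0",round(f[1],1),"slope",round(f[0],3)))
    for s in(1,-1):
        k=(abs(z-29)<5)&(x>-25)&(x<45)&(abs(y-44*s)<9)&(img.reshape(-1,3).min(1)>110)
        if k.sum()>5: out.append(("rail",s,k.sum(),round(np.median(y[k]),1)))
    return out
E
python3 - <<'E'
from ctl import *
from stand import *
go(([-.0,-.008,-.008,-.008,-.0,.011,.011,.011],[0]*8),[1,4,9,16,24,32,40,48,56])
d=np.load("top.npz");print("top",*fitstand(d["P"],d["image"]),sep="\n ")
d=np.load("scene.npz");print("scene",*fitstand(d["P"],d["image"]),sep="\n ")
s,M,p=now();piv=p+M[:,1]*.125-M[:,2]*.031;ax=M[:2,1]/np.linalg.norm(M[:2,1]);ly=np.array([-ax[1],ax[0]])
print(tube(camera("top"),piv,ly,ax));meas()
E
```

```text
278 258 off x,y mm [-4.5 -5.1] lean x 0.019 LEAN_Y -0.02
t 22.6 th [0.204 0.301 0.149 0.01  0.051 0.001 1.   ] l -0.019 alpha 0.011 tcp [0.4251 0.0302 0.0811] yaw -4.73 piv [0.545 0.016] yz 0.0738
ABS alpha [-0.017, -0.036, -0.036, -0.036, -0.017, 0.01, 0.01, 0.01, 0.01] REL ry [-0.028, -0.046, -0.046, -0.046, -0.028, -0.001, -0.001, -0.001, -0.001] pred [-0.018, -0.0, 0.016, 0.023, 0.027, 0.018, 0.003, 0.0, 0.0, 0.0, 0.0, -0.0]
top
 ('base', np.int64(1147), [np.float64(-51.3), np.float64(93.4), np.float64(-53.2), np.float64(55.2)])
 ('prong', 1, np.int64(98), 'y at 0', np.float64(34.2), 'slope', np.float64(0.005))
 ('prong', -1, np.int64(99), 'y at 0', np.float64(-33.7), 'slope', np.float64(0.008))
 ('rail', 1, np.int64(47), np.float64(44.2))
 ('rail', -1, np.int64(58), np.float64(-42.9))
scene
 ('base', np.int64(572), [np.float64(-57.7), np.float64(90.6), np.float64(-62.6), np.float64(45.5)])
 ('prong', 1, np.int64(59), 'y at 0', np.float64(26.9), 'slope', np.float64(-0.003))
 ('prong', -1, np.int64(60), 'y at 0', np.float64(-39.6), 'slope', np.float64(-0.018))
 ('rail', 1, np.int64(17), np.float64(41.4))
 ('rail', -1, np.int64(26), np.float64(-48.2))
(np.int64(89), np.int64(413), 'off x,y mm', array([-51.1,   1.4]), 'lean x', np.float64(0.265), 'LEAN_Y', np.float64(-0.027))
t 22.7 tcp [0.4251 0.0304 0.0811] yaw -4.7 roll 0.011 pitch -0.003 pivot [0.5497 0.0198 0.1118] yokez 0.0738 F [-0.8 -0.2 -8.8] T [-0.01  0.9  -0.04] w 0.0175
top midrange lean_y -0.024
scene midrange lean_y -0.051
('top', 129, 29.8, 'lean_y', np.float64(-0.021), 'lean_x', np.float64(0.024), 'topz', np.float64(319.2))
('scene', 162, 34.2, 'lean_y', np.float64(-0.051), 'lean_x', np.float64(-0.006), 'topz', np.float64(319.9))
```

```bash
python3 - <<'E'
from ctl import *
go(None,[1,4,9,17,26,36,46,56,66])
E
```

```text
t 22.8 th [0.204 0.301 0.149 0.01  0.051 0.001 1.   ] l -0.025 alpha 0.011 tcp [0.4251 0.0305 0.0811] yaw -4.69 piv [0.545 0.016] yz 0.0738
ABS alpha [-0.023, -0.045, -0.045, -0.045, -0.023, 0.01, 0.01, 0.01, 0.01] REL ry [-0.034, -0.056, -0.056, -0.056, -0.034, -0.001, -0.001, -0.001, -0.001] pred [-0.022, 0.001, 0.022, 0.031, 0.035, 0.023, 0.004, 0.0, 0.0, 0.0, 0.0, 0.0]
```

Emit:
jog_arm(
  plan=[
    [0,-0.034,0,1,0,0,-1],
    [0,-0.056,0,4,-1,0,-1],
    [0,-0.056,0,9,-2,0,-1],
    [0,-0.056,0,17,-4,0,-1],
    [0,-0.034,0,26,-6,0,-1],
    [0,-0.001,0,36,-8,0,-1],
    [0,-0.001,0,46,-10,0,-1],
    [0,-0.001,0,56,-12,0,-1],
    [0,-0.001,0,66,-14,0,-1],
  ],
)

```text
time: 23.7
ee_pos: [0.4164, 0.0984, 0.0819]
eef_rot: [0.735, 0.678, 0.003, -0.004]
ft_force: [0.6, -0.1, -8.0]
width: 0.0174
grip_force: 60.2
```

```bash
python3 - <<'E'
from ctl import *
D["segs"].append((22.65,[.011],[0]));D["obs"].append((22.75,-.023))
go(([-.023,-.045,-.045,-.045,-.023,.01,.01,.01,.01],[1,4,9,17,26,36,46,56,66]),[10,20,30,40,50,60,70,80,90])
E
```

```text
272 233 off x,y mm [-4.6 -5.1] lean x 0.018 LEAN_Y -0.015
t 23.7 th [0.198 0.298 0.15  0.008 0.052 0.012 1.03 ] l -0.014 alpha 0.01 tcp [0.4164 0.0984 0.0819] yaw -4.68 piv [0.537 0.084] yz 0.0746
ABS alpha [-0.002, -0.009, -0.009, -0.009, -0.002, 0.008, 0.008, 0.008, 0.008] REL ry [-0.012, -0.019, -0.019, -0.019, -0.012, -0.002, -0.002, -0.002, -0.002] pred [-0.006, -0.005, 0.002, 0.007, 0.009, 0.006, 0.001, -0.0, -0.0, -0.0, -0.0, -0.0]
```

Emit:
jog_arm(
  plan=[
    [0,-0.012,0,10,-1,0,-1],
    [0,-0.02,0,20,-3,0,-1],
    [0,-0.02,0,30,-4,0,-1],
    [0,-0.02,0,40,-6,0,-1],
    [0,-0.012,0,50,-8,0,-1],
    [0,-0.002,0,60,-9,0,-1],
    [0,-0.002,0,70,-10,0,-1],
    [0,-0.002,0,80,-12,0,-1],
    [0,-0.002,0,90,-13,0,-1],
  ],
)

```text
time: 24.65
ee_pos: [0.4108, 0.189, 0.0828]
eef_rot: [0.735, 0.678, 0.002, -0.004]
ft_force: [-0.4, -0.4, -8.2]
width: 0.0176
grip_force: 60.2
```

```bash
python3 - <<'E'
from ctl import *
go(([-.002,-.01,-.01,-.01,-.002,.008,.008,.008,.008],[10,20,30,40,50,60,70,80,90]),[10,20,30,40,50,60,70,80,87,91,93])
print(rel((.4068,.2858,.081),-4.4))
E
```

```text
262 217 off x,y mm [-4.2 -5.9] lean x 0.018 LEAN_Y 0.03
t 24.65 th [ 0.204  0.3    0.149  0.01   0.052 -0.034  1.044] l 0.029 alpha 0.008 tcp [0.4108 0.189  0.0828] yaw -4.7 piv [0.531 0.174] yz 0.0755
ABS alpha [0.038, 0.056, 0.056, 0.056, 0.038, 0.01, 0.01, 0.01, 0.01, 0.01, 0.01] REL ry [0.03, 0.049, 0.049, 0.049, 0.03, 0.002, 0.002, 0.002, 0.002, 0.002, 0.002] pred [0.036, 0.007, -0.016, -0.031, -0.04, -0.034, -0.022, -0.02, -0.017, -0.01, -0.003, -0.0, -0.0, -0.0]
[-0.002, -0.009, -0.003, 94.3, -11.5, 2.8]
```

Emit:
jog_arm(
  plan=[
    [0,0.03,0,10,-1,0,-1],
    [0,0.049,0,20,-3,0,-1],
    [0,0.049,0,30,-4,0,-1],
    [0,0.049,0,40,-6,0,-1],
    [0,0.03,0,50,-8,0,-1],
    [0,0.002,0,60,-9,0,-1],
    [0,0.002,0,70,-10,0,-1],
    [0,0.002,0,80,-11,0,-1],
    [0,0.002,0,87,-11,0,-1],
    [0,0.002,0,92,-11,0,-1],
    [0,0.002,0,94,-11,0,-1],
  ],
)

```text
time: 25.8
ee_pos: [0.4078, 0.283, 0.0835]
eef_rot: [0.735, 0.678, 0.003, -0.004]
ft_force: [0.3, 1.6, -8.1]
width: 0.0179
grip_force: 60.2
```

```bash
python3 - <<'E'
from ctl import *
go(([.038,.057,.057,.057,.038,.01,.01,.01,.01,.01,.01],[10,20,30,40,50,60,70,80,87,92,94]),[0]*10)
print(rel((.4068,.2858,.041),-4.4))
E
```

```text
242 205 off x,y mm [-4.2 -6.2] lean x 0.012 LEAN_Y -0.022
t 25.8 th [ 0.205  0.301  0.149  0.01   0.05  -0.015  1.022] l -0.021 alpha 0.01 tcp [0.4078 0.283  0.0835] yaw -4.7 piv [0.528 0.268] yz 0.0762
ABS alpha [-0.0, -0.007, -0.007, -0.007, -0.0, 0.01, 0.01, 0.01, 0.01, 0.01] REL ry [-0.01, -0.017, -0.017, -0.017, -0.01, 0.0, 0.0, 0.0, 0.0, 0.0] pred [-0.013, -0.005, 0.002, 0.007, 0.01, 0.007, 0.002, 0.0, 0.0, 0.0, 0.0, 0.0, 0.0]
[-0.003, -0.01, -0.005, 2.3, -1.1, 42.6]
```

Emit:
jog_arm(
  plan=[
    [0,-0.01,0,0,0,1,-1],
    [0,-0.018,-0.002,1,0,4,-1],
    [0,-0.018,-0.005,2,0,9,-1],
    [0,-0.018,-0.005,2,-1,15,-1],
    [0,-0.01,-0.005,2,-1,22,-1],
    [0,0,-0.005,2,-1,29,-1],
    [0,0,-0.005,2,-1,35,-1],
    [0,0,-0.005,2,-1,39,-1],
    [0,0,-0.005,2,-1,40,-1],
  ],
)

```text
time: 26.75
ee_pos: [0.4066, 0.2849, 0.043]
eef_rot: [0.734, 0.679, 0.002, -0.004]
ft_force: [0.2, 1.3, -7.8]
width: 0.0176
grip_force: 60.2
```

```bash
python3 - <<'E'
from ctl import *
go(([-.0,-.008,-.008,-.008,-.0,.01,.01,.01,.01],[0,1,2,2,2,2,2,2,2]),[0]*10)
print(rel((.5184,.2775,.0425),-4.4))
E
```

```text
234 206 off x,y mm [-4.7 -6.5] lean x 0.014 LEAN_Y -0.034
t 26.75 th [ 0.216  0.303  0.149  0.01   0.046 -0.018  0.911] l -0.032 alpha 0.009 tcp [0.4066 0.2849 0.043 ] yaw -4.42 piv [0.527 0.271] yz 0.0357
ABS alpha [-0.016, -0.033, -0.033, -0.033, -0.016, 0.01, 0.01, 0.01, 0.01, 0.01] REL ry [-0.025, -0.042, -0.042, -0.042, -0.025, 0.001, 0.001, 0.001, 0.001, 0.001] pred [-0.032, -0.013, 0.006, 0.017, 0.024, 0.016, 0.003, 0.0, 0.0, 0.0, 0.0, 0.0, 0.0]
[-0.003, -0.009, -0.0, 1.1, 112.0, 0.4]
```

Emit:
jog_arm(
  plan=[
    [0,-0.025,0,0,0,0,-1],
    [0,-0.043,0,1,2,0,-1],
    [0,-0.043,0,1,6,0,-1],
    [0,-0.043,0,1,12,0,-1],
    [0,-0.025,0,1,20,0,-1],
    [0,0,0,1,29,0,-1],
    [0,0,0,1,38,0,-1],
    [0,0,0,1,46,0,-1],
    [0,0,0,1,50,0,-1],
  ],
)

```text
time: 27.7
ee_pos: [0.4577, 0.2822, 0.0435]
eef_rot: [0.734, 0.679, 0.003, -0.004]
ft_force: [-0.9, -0.3, -7.5]
width: 0.0179
grip_force: 60.2
```

```bash
python3 - <<'E'
from ctl import *
go(([-.016,-.034,-.034,-.034,-.016,.009,.009,.009,.009],[0,1,1,1,1,1,1,1,1]),[0]*10)
print(rel((.5184,.2775,.0425),-4.4))
c=camera("top");s=camera("scene")
a=cv2.resize(c["image"][90:210,130:230],None,fx=4,fy=4,interpolation=cv2.INTER_CUBIC)
b=cv2.resize(s["image"][110:230,260:360],None,fx=4,fy=4,interpolation=cv2.INTER_CUBIC)
cv2.imwrite("pics/b1.png",np.hstack([a,b])[:,:,::-1])
E
```

```text
215 207 off x,y mm [-4.4 -6. ] lean x 0.013 LEAN_Y -0.042
t 27.7 th [ 0.233  0.3    0.148  0.007  0.051 -0.021  0.934] l -0.04 alpha 0.009 tcp [0.4577 0.2822 0.0435] yaw -4.44 piv [0.578 0.268] yz 0.0362
ABS alpha [-0.025, -0.046, -0.046, -0.046, -0.025, 0.007, 0.007, 0.007, 0.007, 0.007] REL ry [-0.034, -0.055, -0.055, -0.055, -0.034, -0.002, -0.002, -0.002, -0.002, -0.002] pred [-0.042, -0.019, 0.005, 0.019, 0.028, 0.02, 0.003, -0.0, -0.0, -0.0, -0.0, -0.0, 0.0]
[-0.002, -0.009, -0.001, -0.0, 60.7, 0.8]
```

View pics/b1.png

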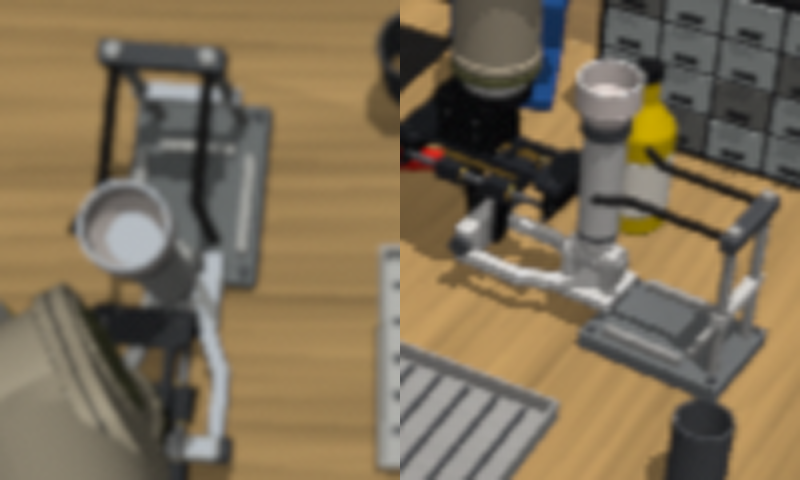

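The picture shows the tube entering the mouth of the fork between the prongs, at left (130,230) and right (605,190), with the foot at the front edge of the base plate and everything aligned. I continue in.

Emit:
jog_arm(
  plan=[
    [0,-0.04,0,0,1,0,-1],
    [0,-0.065,0,0,4,0,-1],
    [0,-0.065,0,0,9,0,-1],
    [0,-0.065,0,0,16,0,-1],
    [0,-0.04,0,0,24,0,-1],
    [0,-0.002,0,0,33,0,-1],
    [0,-0.002,0,0,42,0,-1],
    [0,-0.002,0,0,50,0,-1],
    [0,-0.002,0,0,57,0,-1],
    [0,-0.002,0,0,60,0,-1],
    [0,-0.002,0,0,60,0,-1],
  ],
)

```text
time: 28.95
ee_pos: [0.5168, 0.2778, 0.0431]
eef_rot: [0.734, 0.679, 0.002, -0.003]
ft_force: [-0.0, -0.6, -8.6]
width: 0.0175
grip_force: 60.2
```

```bash
python3 - <<'E'
from ctl import *
D["segs"].append((27.75,[.009],[0]));D["obs"].append((27.8,-.046))
go(([-.031,-.056,-.056,-.056,-.031,.007,.007,.007,.007,.007,.007],[0]*11),[0]*10)
s,M,p=now();piv=p+M[:,1]*.125-M[:,2]*.031;a=np.radians(-4.4);ax=np.array([np.cos(a),np.sin(a)]);ly=np.array([-ax[1],ax[0]])
d=piv[:2]-np.array([.651,.267]);print("yoke in stand mm",(d@ax*1000).round(1),(d@ly*1000).round(1),s["ft_force"].round(1))
E
```

```text
230 208 off x,y mm [-4.9 -5.6] lean x 0.017 LEAN_Y -0.01
t 28.95 th [0.227 0.28  0.157 0.011 0.054 0.045 0.722] l -0.008 alpha 0.007 tcp [0.5168 0.2778 0.0431] yaw -4.4 piv [0.637 0.264] yz 0.0358
ABS alpha [0.002, -0.004, -0.004, -0.004, 0.002, 0.011, 0.011, 0.011, 0.011, 0.011] REL ry [-0.005, -0.011, -0.011, -0.011, -0.005, 0.004, 0.004, 0.004, 0.004, 0.004] pred [-0.008, -0.003, 0.003, 0.007, 0.009, 0.006, 0.001, 0.0, 0.0, 0.0, 0.0, 0.0, 0.0]
yoke in stand mm -10.0 0.3 [-1.1  0.  -8.3]
```

Emit:
jog_arm(
  plan=[
    [0,-0.012,0,0,0,1,-1],
    [0,-0.018,0,0,0,3,-1],
    [0,-0.018,0,0,0,6,-1],
    [0,-0.018,0,0,0,8,-1],
    [0,-0.01,0,0,0,10,-1],
    [0,-0.005,0,0,0,11.5,-1],
    [0,-0.005,0,0,0,13,-1],
    [0,-0.005,0,0,0,14,-1],
    [0,-0.005,0,0,0,15,-1],
    [0,-0.005,0,0,0,16,-1],
    [0,-0.005,0,0,0,16.5,-1],
  ],
)

```text
time: 30.1
ee_pos: [0.5167, 0.2781, 0.0271]
eef_rot: [0.734, 0.679, 0.0, -0.002]
ft_force: [-2.6, 0.5, -3.0]
width: 0.0177
grip_force: 60.0
```

```bash
python3 - <<'E'
from ctl import *
go(([-.005,-.011,-.011,-.011,-.003,.002,.002,.002,.002,.002,.002],[0]*11),[0]*10)
s,M,p=now();print(s["ft_force"],s["torque"])
E
```

```text
232 196 off x,y mm [-4.3 -6. ] lean x -0.0 LEAN_Y 0.046
t 30.1 th [ 0.211  0.297  0.15   0.007  0.054 -0.017  0.998] l 0.046 alpha 0.003 tcp [0.5167 0.2781 0.0271] yaw -4.4 piv [0.637 0.264] yz 0.0198
ABS alpha [0.042, 0.065, 0.065, 0.065, 0.042, 0.007, 0.007, 0.007, 0.007, 0.007] REL ry [0.039, 0.062, 0.062, 0.062, 0.039, 0.004, 0.004, 0.004, 0.004, 0.004] pred [0.048, 0.02, -0.007, -0.023, -0.032, -0.023, -0.004, -0.0, 0.0, 0.0, 0.0, 0.0, -0.0]
[-2.26627029 -0.65079741 -4.15833928] [-0.28178478  0.74969335 -0.09542426]
```

Emit:
jog_arm(
  plan=[
    [0,-0.003,0,0,0,0.3,-1],
    [0,-0.003,0,0,0,0.6,-1],
    [0,-0.003,0,0,0,0.6,-1],
    [0,-0.003,0,0,0,0.6,-1],
  ],
  squeeze=5,
)

```text
time: 30.55
ee_pos: [0.5168, 0.2782, 0.0266]
eef_rot: [0.734, 0.679, -0.0, -0.001]
ft_force: [-4.2, 0.3, 0.6]
width: 0.0181
grip_force: 5.0
```

```bash
python3 - <<'E'
from ctl import *
s,M,p=now();print(p,s["ft_force"],s["torque"],s["grip_force"],s["width"]);m2()
E
```

```text
[0.51675187 0.27824381 0.02662771] [-4.23522971  0.28066661  0.63151379] [ 0.02237923  0.74964339 -0.00500332] 5.002709962427616 0.018119833026633492
scene (np.int64(236), np.int64(189), 'off x,y mm', array([-4.1, -6.1]), 'lean x', np.float64(-0.003), 'LEAN_Y', np.float64(0.094))
```

Emit:
jog_arm(
  plan=[
    [0,0,0,0,0,0,-0.5],
    [0,0,0,0,0,0,-0.3],
    [0,0,0,0,0,0,0],
    [0,0,0,0,0,0,0.5],
    [0,0,0,0,0,0,1],
    [0,0,0,0,0,0,1],
    [0,0,0,0,0,0,1],
    [0,0,0,0,0,0,1],
  ],
)

```text
time: 31.4
ee_pos: [0.5165, 0.2778, 0.0262]
eef_rot: [0.734, 0.679, -0.001, -0.001]
ft_force: [0.3, 0.6, -0.8]
width: 0.0698
grip_force: 0.0
```

```bash
python3 - <<'E'
from ctl import *
s,M,p=now();print(p,s["ft_force"],s["grip_force"],s["width"]);m2()
E
```

```text
[0.51654223 0.27782779 0.02622425] [ 0.26394373  0.62799413 -0.80770952] 0.0 0.06979965078801612
scene (np.int64(238), np.int64(186), 'off x,y mm', array([-3.7, -6.2]), 'lean x', np.float64(-0.003), 'LEAN_Y', np.float64(0.094))
```

Released, and the damper rests on the prong at 0.094 rad. I back off 27 mm, then go up.

Emit:
jog_arm(
  plan=[
    [0,0,0,0,0,0,1],
    [0,0,0,0,0,0,1],
    [0,0,0,0,0,0,1],
    [0,0,0,0,-6,0,1],
    [0,0,0,0,-13,0,1],
    [0,0,0,0,-20,0,1],
    [0,0,0,0,-26,0,1],
    [0,0,0,0,-27,0,1],
    [0,0,0,0,-27,0,1],
  ],
)

```text
time: 32.35
ee_pos: [0.4894, 0.2801, 0.0264]
eef_rot: [0.734, 0.68, -0.001, -0.001]
ft_force: [0.6, 0.1, -1.0]
width: 0.0869
grip_force: 0.0
```

Emit:
jog_arm(
  plan=[
    [0,0,0,0,0,-10,1],
    [0,0,0,0,0,-25,1],
    [0,0,0,0,0,-45,1],
    [0,0,0,0,-8,-70,1],
    [0,0,0,0,-20,-100,1],
    [0,0,0,0,-35,-130,1],
    [0,0,0,0,-55,-160,1],
    [0,0,0,0,-75,-190,1],
    [0,0,0,0,-80,-200,1],
    [0,0,0,0,-80,-200,1],
  ],
)

```text
time: 33.35
ee_pos: [0.4109, 0.2867, 0.2288]
eef_rot: [0.734, 0.68, 0.001, -0.001]
ft_force: [-0.0, 0.0, -0.7]
width: 0.0869
grip_force: 0.0
```

```bash
python3 - <<'E'
from ctl import *
s,M,p=now();print(s["time"],p,s["ft_force"])
c=camera("scene");t=camera("top")
a=np.radians(-4.4);ax=np.array([np.cos(a),np.sin(a)]);ly=np.array([-ax[1],ax[0]])
print(tube(c,np.array([.641,.2675,.058]),ly,ax))
a=cv2.resize(t["image"][80:220,120:240],(400,466),interpolation=cv2.INTER_CUBIC)
b=cv2.resize(c["image"][90:230,250:370],(400,466),interpolation=cv2.INTER_CUBIC)
cv2.imwrite("pics/end.png",np.hstack([a,b])[:,:,::-1])
E
```

```text
33.35 [0.41085518 0.28670358 0.22878669] [-0.03193292  0.01282146 -0.70679241]
(np.int64(245), np.int64(202), 'off x,y mm', array([-3.8, -6.1]), 'lean x', np.float64(-0.002), 'LEAN_Y', np.float64(0.1))
```

View pics/end.png

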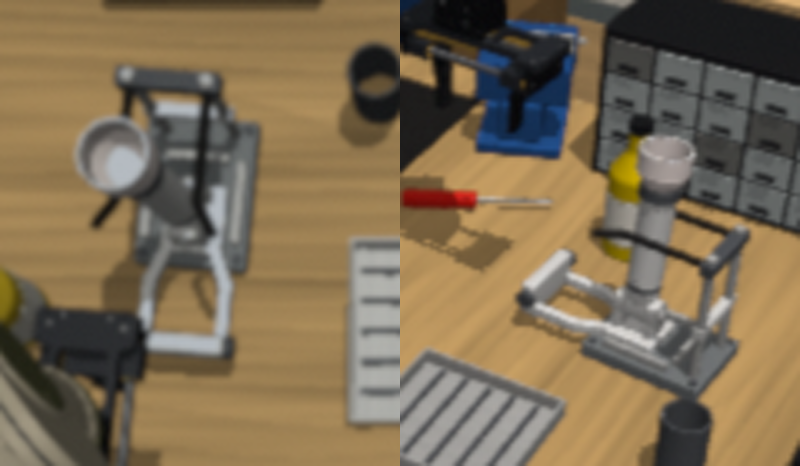

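The yoke sits flat between the rails with its bridge at left (185,345), to the open side. The damper stands in the fork at right (660,200), the gripper is clear, and the bottle and screwdriver still stand in place. I hand the job in.

```bash
python3 -c "
from bench import order
print(order.close_job())"
```

```text
the job is handed in; nothing more can be done
None
```

The damper was held over the drip tray for over 5 s and now stands released in the bleed stand, leaning 0.10 rad on a prong (limit 0.2). I handed the job in at about 33 s; the hand-in gave no verdict.

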